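# Mount a texture roller on its axle in the bench stand

## Robot

A 6-joint arm with a two-finger parallel gripper is mounted at the origin on the work surface. World frame = base frame: x ahead of the robot, y to its left, z up, the work surface at z = 0. Lengths are in m, angles in rad, forces in N, time in s.
With the tool pointing down it reaches from about 0.325 to 0.775 m from the base axis. Payload 5.5 kg.
Tool frame: the origin (TCP) lies at the very end of the fingers, on their centre line; the grasp point (between the pads) lies robot.grip_point_offset behind it (robot.grip_point_offset is the distance from the TCP to the grasp point, in m); z points along the fingers, y is the direction in which the jaws open and shut (so a half turn about z gives the same grasp; the last joint's range is limited). The gripper opens to 85 mm and grips with 20 to 120 N. Pads are 22 mm wide; open, the fingers measure 114 mm over their backs; the gripper's body (76 mm by 85 mm) begins 54 mm behind the grasp point. The pads swing forward as they close: fully open they stand 13 mm farther back than shut.
Start: joints at [-1.179, 0.091, 1.231, -0, 1.82, -0.057], TCP at [0.26, -0.541, 0.231] pointing down, gripper open.
Joint ranges: [-2.87, 2.87], [-0.86, 2.18], [0.17, 2.46], [-1.51, 4.65], [0.06, 2.69], [-2.65, 2.65]. Speed limits (rad/s): [2.57, 2.57, 3.01, 3.14, 3.14, 3.14].

## Interface

Orientations are given as a unit quaternion [x, y, z, w].
In Python, from cell import robot, cams gives the robot as it stands. The module is installed in compiled form; this text tells all that it offers.
- The arm moves only by the tool arm_command, never from a script. Its argument "series" is a list of rows, each an object of numbers: "dx", "dy", "dz": the shift along the tool's x, y, z in cm; "wx", "wy", "wz": the turn, a rotation vector about the tool's x, y, z in degrees; "jaw": the closure, from -1 (fully open) to 1 (shut), so that 0 is half open. A call has 1 to 8 rows; each row shifts and turns the commanded pose from where the row before left it, along the tool's axes as they then stand; what a row does not reach is not made up. A row lasts 1/10 s, in which the tool goes at most 50 mm and 8.59 degrees, less where a joint would pass 70% of its speed; a pose out of reach is approached as far as the arm can. A call with a gripper value outside its range is refused whole. The fingers move at their own pace and stop on an object; the grip force is fixed at half the most. Time passes only in rows, so rows that do not move let the fingers close. It gives the time, the measured TCP pose, the force and the opening at its end, in the units of the state.
- robot.sense(): the state, without advancing time (a new reading comes with each control period).
- cams.grab_frame(name): name is "side" or "top" or "wrist"; returns a dict with "color" (420x560x3 uint8, red, green, blue), "fx", "fy", "cx", "cy" (pixels), "cam_to_world" (4x4, takes a point from camera to world coordinates); the wrist camera has in their place "hand_eye" (4x4, takes a point from camera to tool coordinates, whose origin is the TCP and whose axes are the flange's). Camera axes: x right, y down, z forward; pixel columns grow to the right and rows downward; lengths in m; the calibration is good to about 2 mm. The wrist camera is an equidistant fisheye: a pixel r from the principal point sees the ray r / f radians off the axis. A picture is of the moment at which its call begins: read the wrist's pose just before it. There is no depth.
- robot.sign_off(): hands the job in, once; it reports no verdict.
The state is a dict: "clock": time; "joint_pos": joint angles; "qd": joint speeds; "tau": joint torques, N m; "ee_pos": TCP position; "orientation": TCP orientation; "wrist_force": force on the tool from outside, world axes, zero at the start; "ft_torque": the same for the moment, N m; "grip_width": finger opening in m.
Only numpy, scipy, OpenCV 4.12 (cv2) and the standard library are available. Lean on these libraries where they do the work, as an engineer would, in place of code of your own. Each camera call takes 0.05 s, during which the arm holds its last target. There are 200 camera calls.

## Task

Mount the longer of the two terracotta texture rollers in the wooden bench stand: lower it gently, for it is brittle, into the cradle between the two cheeks so that its bore lines up with their holes, then take the steel axle that is kept under the kiln shelf and thread it from the thick cheek's side through the thick cheek, the roller and the thin cheek until its flat head is fully home against the thick cheek. Leave the short roller and all the other ware where they stand.

Things in the scene. Friction and masses are not known exactly. Their poses are not given: they have to be found in the camera images.
- stand: Fixed wooden bench stand. Origin on the table under its middle, z up. The axle line runs along its y at x = 0, z = 75 mm. Base 100 (x) x 172 (y) x 12 mm. Two upright cheeks, 70 mm wide in x, tops at z = 108 mm: the thick one at y = -70 to -50 mm, the thin one at y = +50 to +62 mm, 100 mm apart. The axle goes in towards +y, thick cheek first.
- thick_hole (a point): Centre of the thick cheek's 17 mm hole on its outer face, at (0, -70, 75) mm in the stand. Axes as the stand's. Cheek 20 mm thick; hole countersunk by 3 mm on this face. The axle's shoulder comes to this point.
- thin_hole (a point): Centre of the thin cheek's 17 mm hole on its outer face, at (0, +62, 75) mm in the stand. Axes as the stand's. Cheek 12 mm thick; hole countersunk by 3 mm on its inner face.
- cradle (a point): Where the middle of the roller's bore belongs: (0, 0, 75) mm in the stand. The roller lies on two fixed V supports, each 16 mm long, at y = -40 and +40 mm in the stand, faces 40 degrees from level, reaching 30 mm either side of the axle line and up to z = 64 mm, which centre it by themselves. The 64 mm between them are open down to the base.
- roller: The long terracotta roller: 90 mm long, 50 mm in diameter, 17 mm bore from end to end, 0.2 to 0.45 kg, both ends alike. Origin in the middle of the bore, x along the bore. It starts level on one of two batten boards, bore 37 mm above the table, and cannot roll off.
- rest_a: Fixed batten board on which the long roller starts, roller along its x. 130 x 75 mm, 8 mm thick, two battens along x, tops at z = 16 mm, reaching 21 mm either side of its middle. Origin on the table under its middle. Which of the two places it has varies.
- rest_b: The same kind of board, with the short roller.
- axle: Steel axle: round shaft 14 mm in diameter, x = 0 to 155 mm (last 12 mm tapered to a 6 mm tip), and a flat head 36 mm long (x = -36 to 0), 44 mm wide (y), 14 mm thick; 0.1 to 0.19 kg. Origin at the shoulder, on the axis, x from head to tip. It starts flat on the table, axis 7 mm up, pointing out from under the kiln shelf's +y edge: 105 to 115 mm of shaft show.
- axle_tip (a point): Tip of the axle, 155 mm from the shoulder. The head is out of reach under the shelf at first: pull the axle out by its shaft, lay it down flat and take it by the sides of its head to push it home.
- kiln_shelf: White kiln shelf, a fixed slab 200 (x) x 150 (y) mm on four props; origin on the table under its middle. Slab from z = 40 to 55 mm, props 28 mm in diameter at x = +-84, y = +-60 mm. The axle sticks out beyond its +y edge (y = +75 mm).
- short_roller: Bystander: the short roller, 60 mm long, otherwise like the long one and on the other batten board.
- saucer: Bystander: terracotta saucer, 110 mm across, 25 mm high, origin under its middle.
- cup_right: Bystander: terracotta cup, 56 mm across, 50 mm high, origin under its middle.
- cup_left: Bystander: a second such cup, on the left of the table.
- mould: Bystander: round white plaster mould, 90 mm across, 70 mm high, origin under its middle.
- jug: Bystander: clear plastic measuring jug, 80 mm across, 140 mm high, its handle reaching 67 mm from the axis; origin under its middle.
- spatula: Bystander: wooden spatula, 160 mm long, lying flat.
- bowl: Bystander: terracotta bowl, 84 mm across, 50 mm high, standing on the kiln shelf; origin under its middle.
There are look-alikes about, which are no part of the job. What is shaped like the roller but turquoise or yellow is not meant.

How it is judged:
On the way, in this order (a step that is already met when the one before it is completed fails the run):
1. the long roller rests in the cradle, its bore on the axle line, let go (x of roller in the frame of stand between -0.004 and 0.004 m and y of roller in the frame of stand between -0.007 and 0.007 m and z of roller in the frame of stand between 0.071 and 0.079 m and angle between the x axis of roller and the y axis of stand, either way round below 0.07 rad and linear speed of roller below 0.02 m/s and contact force between the fingers and roller below 0.1 N), for 0.2 s.
2. the axle's tip is through the thick cheek and in the roller's bore (y of axle_tip in the frame of stand above -0.035 m and x of axle_tip in the frame of stand between -0.008 and 0.008 m and z of axle_tip in the frame of stand between 0.067 and 0.083 m and x of roller in the frame of stand between -0.004 and 0.004 m and y of roller in the frame of stand between -0.007 and 0.007 m and z of roller in the frame of stand between 0.071 and 0.079 m), for 0.02 s.
At the end, for the whole second after the job is handed in: Long roller in the cradle, bore on the axle line (4 mm across and in height, 7 mm along, 0.07 rad); axle through thick cheek, roller and thin cheek (both ends within 4 mm of the line, 0.05 rad), tip out beyond the thin cheek, head within 4 mm of the thick cheek; both at rest (x of roller in the frame of stand between -0.004 and 0.004 m and y of roller in the frame of stand between -0.007 and 0.007 m and z of roller in the frame of stand between 0.071 and 0.079 m and angle between the x axis of roller and the y axis of stand, either way round below 0.07 rad and angle between the x axis of axle and the y axis of stand, either way round below 0.05 rad and y of axle in the frame of stand between -0.074 and -0.064 m and y of axle_tip in the frame of stand above 0.075 m and x of axle in the frame of stand between -0.004 and 0.004 m and z of axle in the frame of stand between 0.071 and 0.079 m and x of axle_tip in the frame of stand between -0.004 and 0.004 m and z of axle_tip in the frame of stand between 0.071 and 0.079 m and linear speed of each of roller, axle below 0.02 m/s); the robot touches nothing.
It fails at once if a bystander is pushed or knocked more than 30 mm from its place (distance of any of short_roller, saucer, cup_right, cup_left, mould, jug, spatula, bowl from where it was at the start of the episode above 0.03 m).
It fails at once if the brittle roller is banged on the stand (over 60 N) (contact force between roller and stand above 60 N).
It also fails if it takes over 72 s, if anything falls off the work surface, if the arm or the gripper's body presses on something with over 40 N, if the wrist force passes 120 N, or if a joint passes its speed limit or range.

## Working session

There is one attempt and no reset: what is moved stays moved. The work goes in short steps, Python scripts to look and compute and a tool call to move; the robot and the scene stay as the last step left them, time stands still between calls to the robot, and variables do not carry over. Pictures are saved under pics/ and viewed, about 8 in all and at most 12, crops included, and the job is handed in when it is done.

Besides the shell and the picture viewer there is one more tool, called after "Call:" by a JSON object that holds its "api" and its "payload", one argument or row to a line. arm_command: Moves the arm, as the interface text tells. Its arguments: {"type":"object","properties":{"series":{"type":"array","items":{"type":"object","properties":{"dx":{"type":"number"},"dy":{"type":"number"},"dz":{"type":"number"},"wx":{"type":"number"},"wy":{"type":"number"},"wz":{"type":"number"},"jaw":{"type":"number"}}}}},"required":["series"]}

```bash
mkdir -p pics
cat > h.py <<'E'
import numpy as np, cv2
from cell import robot, cams
from scipy.spatial.transform import Rotation as R
np.set_printoptions(precision=4,suppress=True)
def snap(n,f):
    g=cams.grab_frame(n); cv2.imwrite(f'pics/{f}.png',g['color'][:,:,::-1]); 
    np.save(f'pics/{f}.npy',g,allow_pickle=True); return g
def load(f): return np.load(f'pics/{f}.npy',allow_pickle=True).item()
def ray(g,u,v,pose=None):
    if 'cam_to_world' in g:
        T=g['cam_to_world']; d=np.array([(u-g['cx'])/g['fx'],(v-g['cy'])/g['fy'],1.])
    else:
        P=np.eye(4); P[:3,:3]=R.from_quat(pose[1]).as_matrix(); P[:3,3]=pose[0]; T=P@g['hand_eye']
        a=np.array([(u-g['cx'])/g['fx'],(v-g['cy'])/g['fy']]); r=np.hypot(*a)
        d=np.r_[a*(np.sin(r)/max(r,1e-9)),np.cos(r)]
    return T[:3,3],T[:3,:3]@d
def onz(g,u,v,z,pose=None):
    o,d=ray(g,u,v,pose); return o+d*(z-o[2])/d[2]
def proj(g,p,pose=None):
    if 'cam_to_world' in g:
        q=np.linalg.inv(g['cam_to_world'])@np.r_[p,1]; return np.array([g['fx']*q[0]/q[2]+g['cx'],g['fy']*q[1]/q[2]+g['cy']])
    P=np.eye(4); P[:3,:3]=R.from_quat(pose[1]).as_matrix(); P[:3,3]=pose[0]
    q=(np.linalg.inv(P@g['hand_eye'])@np.r_[p,1])[:3]; t=np.arctan2(np.hypot(q[0],q[1]),q[2]); a=q[:2]/np.hypot(q[0],q[1])*t
    return np.array([g['fx']*a[0]+g['cx'],g['fy']*a[1]+g['cy']])
E
python3 - <<'E'
from h import *
s=robot.sense(); print(s, robot.grip_point_offset)
for n in ('top','side'):
    g=snap(n,n+'0'); print(n,g['fx'],g['cx'],g['cy'],g['cam_to_world'])
g=snap('wrist','wrist0'); print(g['fx'],g['hand_eye'])
a=cv2.imread('pics/top0.png');
cv2.imwrite('pics/top0b.png',cv2.resize(a,(800,600),interpolation=cv2.INTER_CUBIC))
E
```

```text
{'clock': 0.0, 'joint_pos': array([-1.1787,  0.0918,  1.2319, -0.    ,  1.8198, -0.0567]), 'qd': array([ 0.0001, -0.0006, -0.0004,  0.0011, -0.0003, -0.002 ]), 'tau': array([ -0.001 , -45.8723, -41.8031,  -0.0002,   0.0115,  -0.0001]), 'ee_pos': array([ 0.2602, -0.5403,  0.2302]), 'orientation': array([ 0.9749,  0.2225, -0.0002, -0.0009]), 'wrist_force': array([ 0.4616,  0.1006, -0.2819]), 'ft_torque': array([ 0.0415,  0.0033, -0.0233]), 'grip_width': 0.08552604695983879} 0.0187
top 441.7576070449618 283.29016084643905 203.9740408803304 [[-0.0273 -0.9948  0.0985  0.4031]
 [-0.9993  0.0295  0.0216 -0.0282]
 [-0.0244 -0.0979 -0.9949  1.2102]
 [ 0.      0.      0.      1.    ]]
side 492.1947548457591 281.58925030651585 210.26466736994342 [[ 0.9995 -0.0221  0.0239  0.4852]
 [-0.0321 -0.546   0.8372 -1.1028]
 [-0.0054 -0.8375 -0.5464  0.79  ]
 [ 0.      0.      0.      1.    ]]
325.19226210127806 [[ 0.0004 -0.9522 -0.3055  0.08  ]
 [ 1.      0.0003  0.0002  0.0004]
 [-0.0001 -0.3055  0.9522 -0.1427]
 [ 0.      0.      0.      1.    ]]
```

View pics/top0b.png

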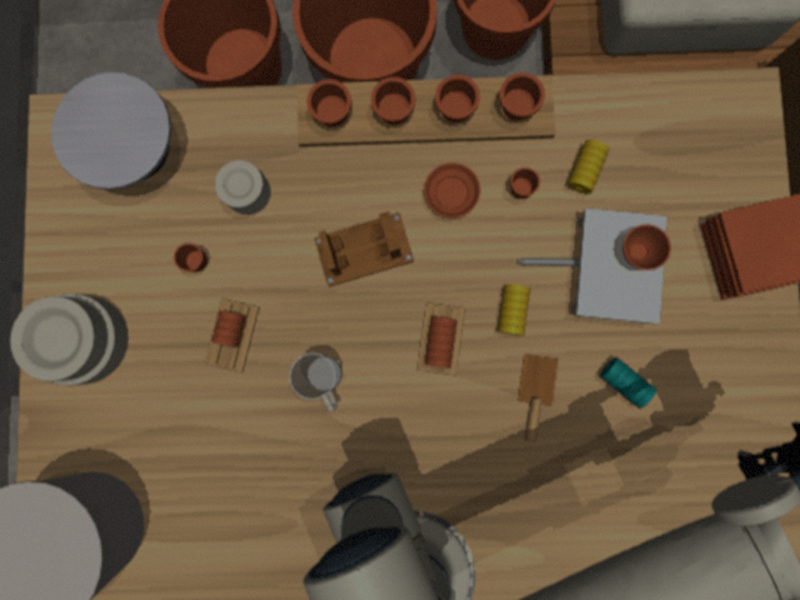

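View pics/side0.png

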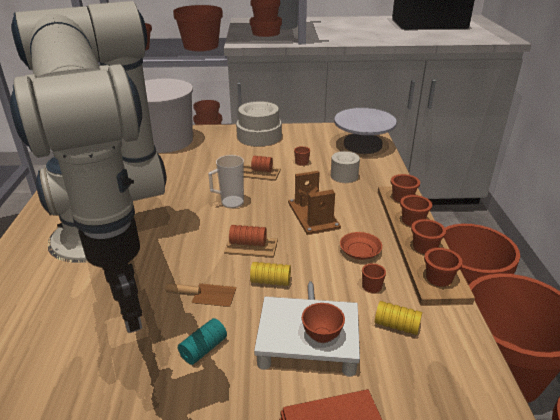

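The top view (800x600) shows the long roller at (441,342), the stand at (364,248), the axle tip at (520,262) and the shelf edge at x≈578. The turquoise and yellow look-alikes are clear to tell apart. Next I'll measure and enlarge the stand.

Run:
```python
from h import *
g=load('top0'); im=g['color']; s=1/1.42857
hsv=cv2.cvtColor(im,cv2.COLOR_RGB2HSV)
m=((hsv[...,0]<9)|(hsv[...,0]>172))&(hsv[...,1]>120)
m=m.astype(np.uint8); sub=np.zeros_like(m); sub[208:270,290:330]=m[208:270,290:330]
c=max(cv2.findContours(sub,0,2)[0],key=cv2.contourArea); r=cv2.minAreaRect(c); b=cv2.boxPoints(r)
print(r); P=np.array([onz(g,u,v,.045) for u,v in b]); print(P, P.mean(0), np.linalg.norm(P[1]-P[0]),np.linalg.norm(P[2]-P[1]))
for n,u,v,z in [('tip',520,262,.007),('edge',577,263,.007),('b1',333,284,.012),('b2',413,261,.012),('b3',397,214,.012),('b4',317,240,.012),('shA',585,210,.055),('shB',666,216,.055),('shC',660,322,.055),('shD',576,315,.055),('jug',315,377,.14),('sauc',452,190,.02)]:
    print(n,onz(g,u*s,v*s,z))
a=cv2.resize(im[140:210,210:300,::-1],(720,560),interpolation=cv2.INTER_CUBIC)
b=cv2.resize(load('side0')['color'][160:240,280:350,::-1],(490,560),interpolation=cv2.INTER_CUBIC)
cv2.imwrite('pics/stand.png',cv2.resize(np.hstack([a,b]),(800,370)))
```

```text
((307.9729919433594, 239.16217041015625), (16.76869773864746, 31.893404006958008), 9.462321281433105)
[[ 0.387  -0.0356  0.045 ]
 [ 0.4691 -0.0519  0.045 ]
 [ 0.4606 -0.0952  0.045 ]
 [ 0.3787 -0.0786  0.045 ]] [ 0.4238 -0.0653  0.045 ] 0.08367338505632094 0.044114439756104414
tip [ 0.5723 -0.2246  0.007 ]
edge [ 0.567 -0.333  0.007]
b1 [0.54   0.1347 0.012 ]
b2 [ 0.5798 -0.0198  0.012 ]
b3 [0.6724 0.0085 0.012 ]
b4 [0.6264 0.1643 0.012 ]
shA [ 0.6589 -0.3409  0.055 ]
shB [ 0.6428 -0.4885  0.055 ]
shC [ 0.448  -0.4646  0.055 ]
shD [ 0.465  -0.3139  0.055 ]
jug [0.3684 0.1503 0.14  ]
sauc [ 0.7141 -0.0987  0.02  ]
```

View pics/stand.png

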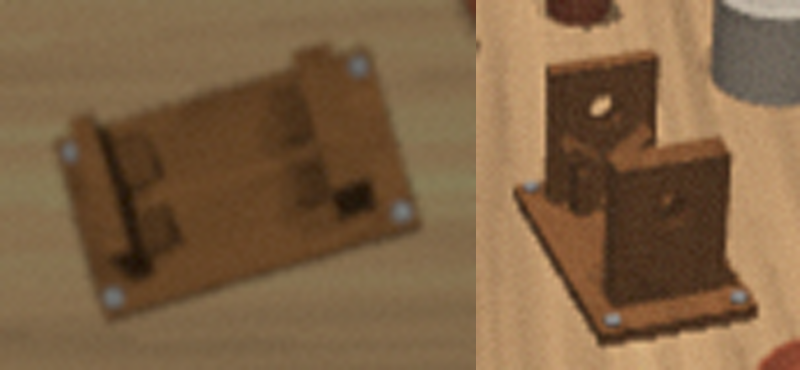

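The right-hand cheek (towards world −y) is the thick one, so the stand's +y runs roughly along world +y. I'll move above the roller for a close look.

```bash
cat >> h.py <<'E'
def go(x,y,z,yaw=None):
    s=robot.sense(); M=R.from_quat(s['orientation']).as_matrix(); psi=np.degrees(np.arctan2(M[1,0],M[0,0]))
    d=M.T@(np.array([x,y,z])-s['ee_pos'])*100
    print('tcp',s['ee_pos'],'yaw',psi,'| cm:',d,'wz',None if yaw is None else -((yaw-psi+180)%360-180),'tilt',np.degrees(np.arccos(-M[2,2])),'j6',np.degrees(s['joint_pos'][5]),'t',s['clock'])
E
python3 -c "
from h import *
go(.424,-.065,.2,168.7)"
```

```text
tcp [ 0.2602 -0.5404  0.2304] yaw 25.714211158620596 | cm: [ 35.3802 -35.721    3.0975] wz -142.98578884137942 tilt 0.08683570201121255 j6 -3.249333617029413 t 0.15
```

Call:
{"api": "arm_command", "payload": {
  "series": [
    {"dx": 3.2, "dy": -3.25, "jaw": -1},
    {"dx": 3.2, "dy": -3.25},
    {"dx": 3.2, "dy": -3.25},
    {"dx": 3.2, "dy": -3.25},
    {"dx": 3.2, "dy": -3.25},
    {"dx": 3.2, "dy": -3.25},
    {"dx": 3.2, "dy": -3.25},
    {"dx": 3.2, "dy": -3.25}
  ]
}}

```text
schema error: expected keys dx, dy, dz, wx, wy, wz, jaw
```

Call:
{"api": "arm_command", "payload": {
  "series": [
    {"dx": 3.3, "dy": -3.3},
    {"dx": 3.3, "dy": -3.3},
    {"dx": 3.2, "dy": -3.1, "dz": 1.5},
    {"wz": -8.5, "dz": 1.5},
    {"wz": -8.5},
    {"wz": -8.5},
    {"wz": -8.5},
    {"wz": -8.5}
  ]
}}

```text
schema error: expected keys dx, dy, dz, wx, wy, wz, jaw
```

Call:
{"api": "arm_command", "payload": {
  "series": [
    {"wz": -8.5},
    {"wz": -8.5},
    {"wz": -8.5},
    {"wz": -8.5},
    {"wz": -8.5},
    {"wz": -8.5},
    {"wz": -8.5},
    {"wz": -8.5}
  ]
}}

```text
schema error: expected keys dx, dy, dz, wx, wy, wz, jaw
```

Call:
{"api": "arm_command", "payload": {
  "series": [
    {"wz": -8.5},
    {"wz": -8.5},
    {"wz": -8.5},
    {"wz": -7},
    {}
  ]
}}

```text
schema error: expected keys dx, dy, dz, wx, wy, wz, jaw
```

Run:
```python
from h import *
go(.424,-.065,.2,168.7)
s=robot.sense(); g=snap('wrist','w1'); np.save('pics/w1_pose.npy',np.array([s['ee_pos'],s['orientation']],dtype=object),allow_pickle=True)
```

```text
tcp [ 0.2602 -0.5404  0.2304] yaw 25.714211158620596 | cm: [ 35.3802 -35.721    3.0975] wz -142.98578884137942 tilt 0.08683570201121255 j6 -3.249333617029413 t 0.15
```

View pics/w1.png

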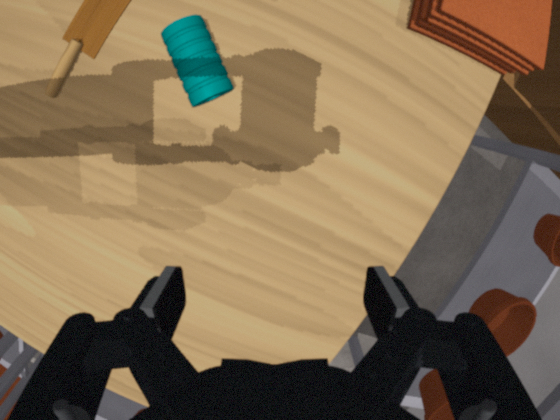

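The move was refused because every row needs all seven keys. The picture still shows the start view: the fingers are at the bottom, and image up is tool +x. I'll send it again.

Call:
{"api": "arm_command", "payload": {
  "series": [
    {"dx": 3.2, "dy": -3.25, "dz": 0, "wx": 0, "wy": 0, "wz": 0, "jaw": -1},
    {"dx": 3.2, "dy": -3.25, "dz": 0, "wx": 0, "wy": 0, "wz": 0, "jaw": -1},
    {"dx": 3.2, "dy": -3.25, "dz": 0, "wx": 0, "wy": 0, "wz": 0, "jaw": -1},
    {"dx": 3.2, "dy": -3.25, "dz": 0, "wx": 0, "wy": 0, "wz": 0, "jaw": -1},
    {"dx": 3.2, "dy": -3.25, "dz": 0, "wx": 0, "wy": 0, "wz": 0, "jaw": -1},
    {"dx": 3.2, "dy": -3.25, "dz": 0, "wx": 0, "wy": 0, "wz": 0, "jaw": -1},
    {"dx": 3.2, "dy": -3.25, "dz": 0, "wx": 0, "wy": 0, "wz": 0, "jaw": -1},
    {"dx": 3.2, "dy": -3.25, "dz": 0, "wx": 0, "wy": 0, "wz": 0, "jaw": -1}
  ]
}}

```text
clock: 1.0
ee_pos: [0.3783, -0.1935, 0.2312]
orientation: [0.975, 0.222, 0.0, 0.0]
wrist_force: [1.8, 0.2, 0.1]
grip_width: 0.0854
```

Call:
{"api": "arm_command", "payload": {
  "series": [
    {"dx": 3.2, "dy": -3.25, "dz": 0, "wx": 0, "wy": 0, "wz": 0, "jaw": -1},
    {"dx": 3.2, "dy": -3.25, "dz": 0, "wx": 0, "wy": 0, "wz": 0, "jaw": -1},
    {"dx": 3.2, "dy": -3.2, "dz": 1.5, "wx": 0, "wy": 0, "wz": 0, "jaw": -1},
    {"dx": 0, "dy": 0, "dz": 1.5, "wx": 0, "wy": 0, "wz": -8.5, "jaw": -1},
    {"dx": 0, "dy": 0, "dz": 0, "wx": 0, "wy": 0, "wz": -8.5, "jaw": -1},
    {"dx": 0, "dy": 0, "dz": 0, "wx": 0, "wy": 0, "wz": -8.5, "jaw": -1},
    {"dx": 0, "dy": 0, "dz": 0, "wx": 0, "wy": 0, "wz": -8.5, "jaw": -1},
    {"dx": 0, "dy": 0, "dz": 0, "wx": 0, "wy": 0, "wz": -8.5, "jaw": -1}
  ]
}}

```text
clock: 1.8
ee_pos: [0.4225, -0.0661, 0.2011]
orientation: [0.826, 0.563, -0.0, -0.0]
wrist_force: [-0.1, -0.2, 0.3]
grip_width: 0.0856
```

Call:
{"api": "arm_command", "payload": {
  "series": [
    {"dx": 0, "dy": 0, "dz": 0, "wx": 0, "wy": 0, "wz": -8.5, "jaw": -1},
    {"dx": 0, "dy": 0, "dz": 0, "wx": 0, "wy": 0, "wz": -8.5, "jaw": -1},
    {"dx": 0, "dy": 0, "dz": 0, "wx": 0, "wy": 0, "wz": -8.5, "jaw": -1},
    {"dx": 0, "dy": 0, "dz": 0, "wx": 0, "wy": 0, "wz": -8.5, "jaw": -1},
    {"dx": 0, "dy": 0, "dz": 0, "wx": 0, "wy": 0, "wz": -8.5, "jaw": -1},
    {"dx": 0, "dy": 0, "dz": 0, "wx": 0, "wy": 0, "wz": -8.5, "jaw": -1},
    {"dx": 0, "dy": 0, "dz": 0, "wx": 0, "wy": 0, "wz": -8.5, "jaw": -1},
    {"dx": 0, "dy": 0, "dz": 0, "wx": 0, "wy": 0, "wz": -8.5, "jaw": -1}
  ]
}}

```text
clock: 2.6
ee_pos: [0.4225, -0.0662, 0.2011]
orientation: [0.37, 0.929, -0.0, -0.0]
wrist_force: [-0.4, -0.1, -0.2]
grip_width: 0.0854
```

Call:
{"api": "arm_command", "payload": {
  "series": [
    {"dx": 0, "dy": 0, "dz": 0, "wx": 0, "wy": 0, "wz": -8.5, "jaw": -1},
    {"dx": 0, "dy": 0, "dz": 0, "wx": 0, "wy": 0, "wz": -8.5, "jaw": -1},
    {"dx": 0, "dy": 0, "dz": 0, "wx": 0, "wy": 0, "wz": -8.5, "jaw": -1},
    {"dx": 0, "dy": 0, "dz": 0, "wx": 0, "wy": 0, "wz": -6.5, "jaw": -1},
    {"dx": 0, "dy": 0, "dz": 0, "wx": 0, "wy": 0, "wz": 0, "jaw": -1}
  ]
}}

```text
clock: 3.1
ee_pos: [0.4225, -0.0662, 0.2011]
orientation: [0.102, 0.995, 0.0, -0.0]
wrist_force: [0.6, 0.4, -0.1]
grip_width: 0.0853
```

```bash
cat >> h.py <<'E'
def wsnap(f):
    s=robot.sense(); g=cams.grab_frame('wrist'); g['pose']=(s['ee_pos'],s['orientation']); cv2.imwrite(f'pics/{f}.png',g['color'][:,:,::-1]); np.save(f'pics/{f}.npy',g,allow_pickle=True); return g
E
python3 - <<'E'
from h import *
go(.424,-.065,.2,168.7)
g=wsnap('w2')
E
```

```text
tcp [ 0.4225 -0.0662  0.2011] yaw 168.263631213994 | cm: [-0.123   0.1482  0.115 ] wz -0.4363687860059997 tilt 0.010409521957262824 j6 -91.72937411655272 t 3.1
```

View pics/w2.png

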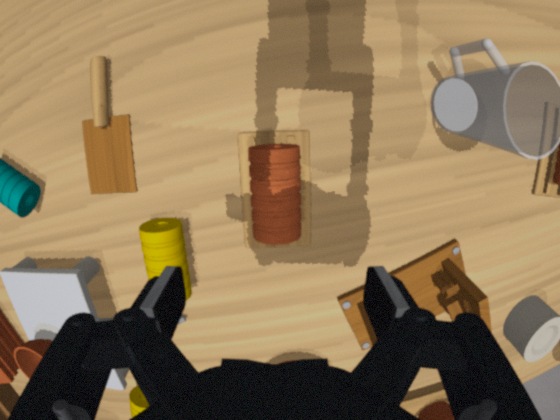

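The long roller lies at u 250–301, v 145–244 on its board, almost parallel to tool x. Now to measure it.

Run:
```python
from h import *
g=load('w2'); hsv=cv2.cvtColor(g['color'],cv2.COLOR_RGB2HSV)
m=(((hsv[...,0]<9)|(hsv[...,0]>172))&(hsv[...,1]>110)).astype(np.uint8)
sub=np.zeros_like(m); sub[135:255,235:318]=m[135:255,235:318]
L=[];Rr=[]
for v in range(155,236,4):
    u=np.where(sub[v])[0]; L.append(onz(g,u.min(),v,.04,g['pose'])[:2]); Rr.append(onz(g,u.max()+1,v,.04,g['pose'])[:2])
L=np.array(L);Rr=np.array(Rr)
print('widths',np.linalg.norm(L-Rr,axis=1))
for A in (L,Rr,(L+Rr)/2):
    p=np.polyfit(A[:,0],A[:,1],1); print('axis deg',np.degrees(np.arctan(p[0])),'y@.424',np.polyval(p,.424))
v=np.where(sub.sum(1)>8)[0]; print(v.min(),v.max())
um=np.where(sub[v.max()-2])[0].mean(); print('far end top',onz(g,um,v.max()+1,.060,g['pose']))
print('near end top/bot',onz(g,275,v.min(),.062,g['pose']),onz(g,275,v.min(),.014,g['pose']))
```

```text
widths [0.0452 0.0406 0.0142 0.0105 0.0048 0.0439 0.045  0.0135 0.0019 0.0416
 0.0349 0.0448 0.0431 0.0167 0.0375 0.0218 0.0428 0.0289 0.0331 0.0433
 0.0456]
axis deg -7.127796068085633 y@.424 -0.08475015639717284
axis deg 4.676024145148887 y@.424 -0.055350052586464
axis deg -2.0117507459380253 y@.424 -0.06964332007159614
146 202
far end top [ 0.4321 -0.0664  0.06  ]
near end top/bot [ 0.3808 -0.056   0.062 ] [ 0.3865 -0.057   0.014 ]
```

Run:
```python
from h import *
g=load('w2'); lab=cv2.cvtColor(cv2.GaussianBlur(g['color'],(3,3),0),cv2.COLOR_RGB2LAB)
m=(lab[...,1]>145).astype(np.uint8)
m[:135]=0;m[255:]=0;m[:,:235]=0;m[:,318:]=0
c=max(cv2.findContours(cv2.morphologyEx(m,cv2.MORPH_CLOSE,np.ones((5,5))),0,2)[0],key=cv2.contourArea)
sub=cv2.drawContours(np.zeros_like(m),[c],-1,1,-1)
L=[];Rr=[]
for v in range(155,232,4):
    u=np.where(sub[v])[0]; L.append(onz(g,u.min(),v,.04,g['pose'])[:2]); Rr.append(onz(g,u.max()+1,v,.04,g['pose'])[:2])
L=np.array(L);Rr=np.array(Rr)
print('widths',np.linalg.norm(L-Rr,axis=1))
for A in (L,Rr,(L+Rr)/2):
    p=np.polyfit(A[:,0],A[:,1],1); print('axis deg',np.degrees(np.arctan(p[0])),'y@.424',np.polyval(p,.424))
v=np.where(sub.sum(1)>8)[0]; print(v.min(),v.max(),cv2.boundingRect(c))
print('far end top',onz(g,277,v.max()+1,.060,g['pose']))
print('near end top/bot',onz(g,275,v.min(),.062,g['pose']),onz(g,275,v.min(),.014,g['pose']))
```

```text
widths [0.0471 0.0463 0.0455 0.0456 0.0467 0.0459 0.045  0.0471 0.0473 0.0455
 0.0447 0.0468 0.047  0.0452 0.0464 0.0465 0.0467 0.0449 0.0462 0.0464]
axis deg -9.781965510180482 y@.424 -0.0876399388597932
axis deg -9.867750297362655 y@.424 -0.0408371209030337
axis deg -9.828202152593667 y@.424 -0.06424185949773639
145 243 (249, 145, 51, 100)
far end top [ 0.4725 -0.073   0.06  ]
near end top/bot [ 0.3799 -0.0558  0.062 ] [ 0.3855 -0.0568  0.014 ]
```

```bash
python3 -c "
from h import *
go(.426,-.0647,.02,170.2)"
```

```text
tcp [ 0.4225 -0.0662  0.2012] yaw 168.06996663890578 | cm: [-0.3137  0.218  18.1191] wz -2.130033361094206 tilt 0.007611318320045953 j6 -91.53626827451842 t 3.15
```

Call:
{"api": "arm_command", "payload": {
  "series": [
    {"dx": -0.3, "dy": 0.2, "dz": 4, "wx": 0, "wy": 0, "wz": -2, "jaw": -1},
    {"dx": 0, "dy": 0, "dz": 4, "wx": 0, "wy": 0, "wz": 0, "jaw": -1},
    {"dx": 0, "dy": 0, "dz": 4, "wx": 0, "wy": 0, "wz": 0, "jaw": -1},
    {"dx": 0, "dy": 0, "dz": 3, "wx": 0, "wy": 0, "wz": 0, "jaw": -1},
    {"dx": 0, "dy": 0, "dz": 2, "wx": 0, "wy": 0, "wz": 0, "jaw": -1},
    {"dx": 0, "dy": 0, "dz": 1.1, "wx": 0, "wy": 0, "wz": 0, "jaw": -1},
    {"dx": 0, "dy": 0, "dz": 0, "wx": 0, "wy": 0, "wz": 0, "jaw": -1}
  ]
}}

```text
clock: 3.85
ee_pos: [0.4249, -0.0646, 0.0188]
orientation: [0.086, 0.996, 0.0, -0.001]
wrist_force: [-0.4, -0.0, 0.4]
grip_width: 0.0856
```

Call:
{"api": "arm_command", "payload": {
  "series": [
    {"dx": 0, "dy": 0, "dz": 0, "wx": 0, "wy": 0, "wz": 0, "jaw": 0.2},
    {"dx": 0, "dy": 0, "dz": 0, "wx": 0, "wy": 0, "wz": 0, "jaw": 0.4},
    {"dx": 0, "dy": 0, "dz": 0, "wx": 0, "wy": 0, "wz": 0, "jaw": 0.7},
    {"dx": 0, "dy": 0, "dz": 0, "wx": 0, "wy": 0, "wz": 0, "jaw": 1},
    {"dx": 0, "dy": 0, "dz": 0, "wx": 0, "wy": 0, "wz": 0, "jaw": 1},
    {"dx": 0, "dy": 0, "dz": 0, "wx": 0, "wy": 0, "wz": 0, "jaw": 1},
    {"dx": 0, "dy": 0, "dz": 0, "wx": 0, "wy": 0, "wz": 0, "jaw": 1}
  ]
}}

```text
clock: 4.55
ee_pos: [0.4272, -0.0656, 0.0222]
orientation: [0.086, 0.996, -0.001, 0.002]
wrist_force: [0.3, -2.7, 7.7]
grip_width: 0.048
```

Call:
{"api": "arm_command", "payload": {
  "series": [
    {"dx": 0, "dy": 0, "dz": -1, "wx": 0, "wy": 0, "wz": 0, "jaw": 1},
    {"dx": 0, "dy": 0, "dz": -3, "wx": 0, "wy": 0, "wz": 0, "jaw": 1},
    {"dx": 0, "dy": 0, "dz": -4, "wx": 0, "wy": 0, "wz": 0, "jaw": 1},
    {"dx": 0, "dy": 0, "dz": -4, "wx": 0, "wy": 0, "wz": 0, "jaw": 1},
    {"dx": 0, "dy": 0, "dz": -4, "wx": 0, "wy": 0, "wz": 0, "jaw": 1},
    {"dx": 0, "dy": 0, "dz": -3, "wx": 0, "wy": 0, "wz": 0, "jaw": 1},
    {"dx": 0, "dy": 0, "dz": 0, "wx": 0, "wy": 0, "wz": 0, "jaw": 1}
  ]
}}

```text
clock: 5.25
ee_pos: [0.4273, -0.065, 0.2154]
orientation: [0.085, 0.996, -0.0, 0.004]
wrist_force: [0.5, -0.1, -3.0]
grip_width: 0.048
```

The roller is held: 48 mm opening and about 0.3 kg. I'll move to a spot where the wrist camera looks down on the stand with yaw ≈106°.

```bash
python3 -c "
from h import *
go(.635,-.03,.24,106.5)"
```

```text
tcp [ 0.4273 -0.065   0.2154] yaw 170.2254149678264 | cm: [-19.8968   6.9724  -2.312 ] wz 63.725414967826396 tilt 0.4411633470028779 j6 -93.39623964669026 t 5.25
```

Call:
{"api": "arm_command", "payload": {
  "series": [
    {"dx": -4, "dy": 1.4, "dz": -1, "wx": 0, "wy": 0, "wz": 0, "jaw": 1},
    {"dx": -4, "dy": 1.4, "dz": -1, "wx": 0, "wy": 0, "wz": 0, "jaw": 1},
    {"dx": -4, "dy": 1.4, "dz": -0.3, "wx": 0, "wy": 0, "wz": 0, "jaw": 1},
    {"dx": -4, "dy": 1.4, "dz": 0, "wx": 0, "wy": 0, "wz": 0, "jaw": 1},
    {"dx": -3.9, "dy": 1.4, "dz": 0, "wx": 0, "wy": 0, "wz": 0, "jaw": 1},
    {"dx": 0, "dy": 0, "dz": 0, "wx": 0, "wy": 0, "wz": 8, "jaw": 1},
    {"dx": 0, "dy": 0, "dz": 0, "wx": 0, "wy": 0, "wz": 8, "jaw": 1},
    {"dx": 0, "dy": 0, "dz": 0, "wx": 0, "wy": 0, "wz": 8, "jaw": 1}
  ]
}}

```text
clock: 6.05
ee_pos: [0.6335, -0.0293, 0.2292]
orientation: [0.293, 0.956, -0.0, -0.003]
wrist_force: [-0.8, 0.5, -4.2]
grip_width: 0.048
```

Call:
{"api": "arm_command", "payload": {
  "series": [
    {"dx": 0, "dy": 0, "dz": 0, "wx": 0, "wy": 0, "wz": 8, "jaw": 1},
    {"dx": 0, "dy": 0, "dz": 0, "wx": 0, "wy": 0, "wz": 8, "jaw": 1},
    {"dx": 0, "dy": 0, "dz": 0, "wx": 0, "wy": 0, "wz": 8, "jaw": 1},
    {"dx": 0, "dy": 0, "dz": 0, "wx": 0, "wy": 0, "wz": 8, "jaw": 1},
    {"dx": 0, "dy": 0, "dz": 0, "wx": 0, "wy": 0, "wz": 7.7, "jaw": 1},
    {"dx": 0, "dy": 0, "dz": 0, "wx": 0, "wy": 0, "wz": 0, "jaw": 1}
  ]
}}

```text
clock: 6.65
ee_pos: [0.6332, -0.0295, 0.2304]
orientation: [0.599, 0.801, -0.001, -0.002]
wrist_force: [-0.4, -0.1, -4.4]
grip_width: 0.0483
```

Run:
```python
from h import *
go(.635,-.03,.24,106.5)
g=wsnap('w3')
cv2.imwrite('pics/w3b.png',cv2.resize(g['color'][:,:,::-1],(800,600),interpolation=cv2.INTER_CUBIC))
```

```text
tcp [ 0.6332 -0.0295  0.2304] yaw 106.45636643833333 | cm: [-0.0998  0.1532 -0.96  ] wz -0.043633561666666765 tilt 0.25831401084348604 j6 -22.200387877839983 t 6.65
```

View pics/w3b.png

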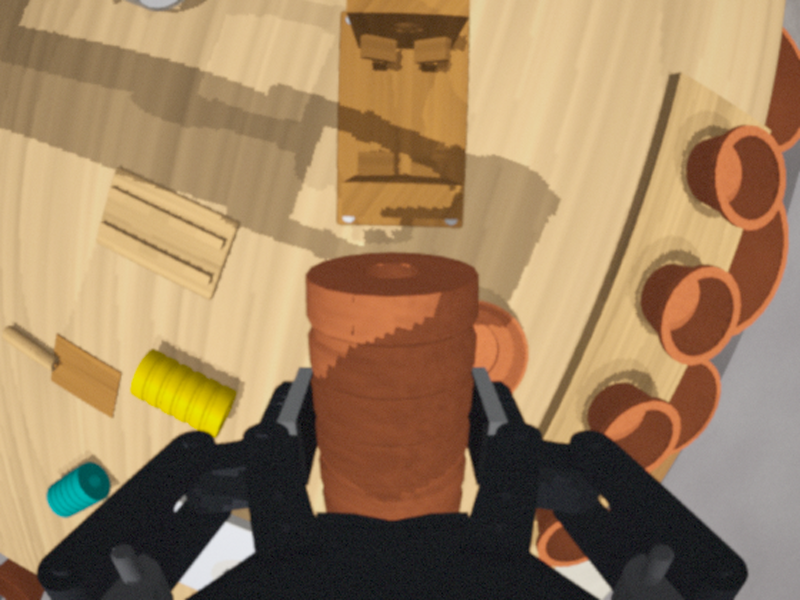

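The view shows the stand's near base corners at about (337,222) and (463,226), the thin cheek's top corners at (345,12) and (469,17), and the roller held straight. I'll cast these points and check them against the known sizes.

Run:
```python
from h import *
g=load('w3'); s=.7; P=lambda u,v,z: onz(g,u*s,v*s,z,g['pose'])
print('cx',g['cx'],g['cy'])
q={'nl':P(337,222,.012),'nr':P(463,226,.012),'tl':P(345,12,.108),'tr':P(469,17,.108),'kl':P(343,183,.108),'kr':P(467,183,.108)}
for k,v in q.items(): print(k,v)
for a,b in (('nl','nr'),('tl','tr'),('kl','kr')):
    d=q[b]-q[a]; print(a,b,np.linalg.norm(d),'xdir deg',np.degrees(np.arctan2(d[1],d[0])),'mid',(q[a]+q[b])[:2]/2)
l=[P(337,222,.012),P(338.5,120,.012)]; print(np.degrees(np.arctan2(*(l[1]-l[0])[[1,0]])))
# predicted pixels for stand guess
def pr(x,y,yaw):
    c,n=np.cos(np.radians(yaw)),np.sin(np.radians(yaw))
    for p in [(-50,-86,12),(50,-86,12),(-35,-70,108),(35,-70,108),(-35,-50,108),(35,-50,108),(-35,50,108),(35,50,108),(0,50,75),(-50,86,12)]:
        a,b,z=np.array(p)/1000; print(p,proj(g,np.array([x+c*a-n*b,y+n*a+c*b,z]),g['pose'])/s)
pr(.605,.072,16.5)
b=cv2.resize(g['color'][0:170,225:340,::-1],(540,798),interpolation=cv2.INTER_CUBIC); cv2.imwrite('pics/w3c.png',cv2.resize(b,(406,600)))
```

```text
cx 274.17349714303754 208.2799458397068
nl [ 0.5859 -0.0174  0.012 ]
nr [0.682  0.0079 0.012 ]
tl [0.5633 0.1191 0.108 ]
tr [0.6311 0.1368 0.108 ]
kl [0.5905 0.0222 0.108 ]
kr [0.6582 0.0426 0.108 ]
nl nr 0.09936451592348748 xdir deg 14.767008148312826 mid [ 0.634  -0.0048]
tl tr 0.070108807634818 xdir deg 14.648803666603682 mid [0.5972 0.1279]
kl kr 0.07067285454110941 xdir deg 16.75972106416737 mid [0.6243 0.0324]
104.79182239473185
(-50, -86, 12) [329.267  229.1798]
(50, -86, 12) [455.8672 229.2143]
(-35, -70, 108) [331.9812 228.5223]
(35, -70, 108) [452.7751 228.55  ]
(-35, -50, 108) [331.1453 194.255 ]
(35, -50, 108) [453.6027 194.2647]
(-35, 50, 108) [330.2127  23.831 ]
(35, 50, 108) [454.4121  23.7503]
(0, 50, 75) [392.389   36.1624]
(-50, 86, 12) [327.5219  14.5084]
```

View pics/w3c.png

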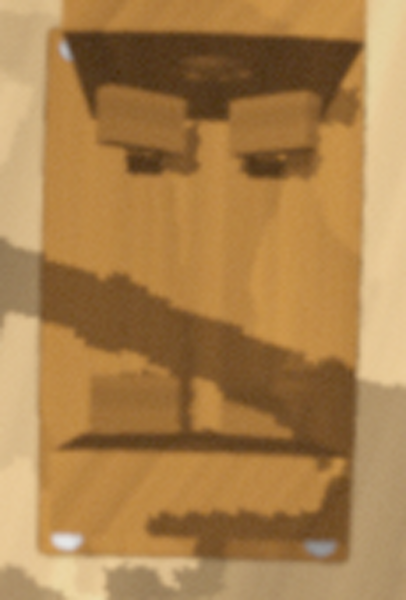

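Run:
```python
from h import *
g=load('w3')
K=600/170
pts={(-50,-86,12):(38,553),(50,-86,12):(348,560),(-50,86,12):(52,28),(-35,50,108):(65,33),(35,50,108):(363,44),(-35,-50,108):(57,449),(35,-50,108):(345,457)}
A=[];B=[]
for k,(u,v) in pts.items():
    A.append(np.array(k)[:2]/1000); B.append(onz(g,225+u/K,v/K,k[2]/1000,g['pose'])[:2])
A=np.array(A);B=np.array(B)
a0,b0=A.mean(0),B.mean(0); H=(A-a0).T@(B-b0); yaw=np.arctan2(H[0,1]-H[1,0],H[0,0]+H[1,1])
Rm=np.array([[np.cos(yaw),-np.sin(yaw)],[np.sin(yaw),np.cos(yaw)]]); t=b0-Rm@a0
print('stand',t,np.degrees(yaw)); print('resid mm',(B-(A@Rm.T+t))*1000)
# roller held: near-end bore & top in tool frame
M=R.from_quat(g['pose'][1]).as_matrix()
for u,v in [(307,280),(478,280),(393,269),(322,500),(462,500)]:
    p=onz(g,u*.7,v*.7,g['pose'][0][2]+.0148,g['pose']); print(M.T@(p-g['pose'][0])*1000)
```

```text
stand [0.6113 0.0783] 15.040166613948031
resid mm [[ 0.8265 -1.1872]
 [-0.2802 -1.0338]
 [ 2.4394 -2.8336]
 [ 0.4794  1.1014]
 [-1.2611  0.4864]
 [ 0.6395  2.1632]
 [-2.8435  1.3037]]
[ 42.5164 -22.807  -14.624 ]
[ 42.5777  26.6652 -14.8246]
[ 45.7343   2.0747 -14.7186]
[-40.8409 -23.8482 -14.7837]
[-40.6937  27.5173 -14.9918]
```

```bash
python3 -c "
from h import *
go(.610,.0772,.127,105.04)"
```

```text
tcp [ 0.6333 -0.0295  0.2308] yaw 106.68314246104532 | cm: [10.876   0.8695 10.3945] wz 1.6431424610453291 tilt 0.22431410557828105 j6 -22.432119924124645 t 6.7
```

Call:
{"api": "arm_command", "payload": {
  "series": [
    {"dx": 3.6, "dy": 0.3, "dz": 0, "wx": 0, "wy": 0, "wz": 0, "jaw": 1},
    {"dx": 3.6, "dy": 0.3, "dz": 0, "wx": 0, "wy": 0, "wz": 0, "jaw": 1},
    {"dx": 3.6, "dy": 0.3, "dz": 0, "wx": 0, "wy": 0, "wz": 0, "jaw": 1},
    {"dx": 0, "dy": 0, "dz": 3, "wx": 0, "wy": 0, "wz": 1.5, "jaw": 1},
    {"dx": 0, "dy": 0, "dz": 3, "wx": 0, "wy": 0, "wz": 0, "jaw": 1},
    {"dx": 0, "dy": 0, "dz": 2.4, "wx": 0, "wy": 0, "wz": 0, "jaw": 1},
    {"dx": 0, "dy": 0, "dz": 1.7, "wx": 0, "wy": 0, "wz": 0, "jaw": 1},
    {"dx": 0, "dy": 0, "dz": 0, "wx": 0, "wy": 0, "wz": 0, "jaw": 1}
  ]
}}

```text
clock: 7.5
ee_pos: [0.61, 0.0763, 0.128]
orientation: [0.608, 0.794, -0.002, -0.003]
wrist_force: [-0.4, -0.3, -3.7]
grip_width: 0.0483
```

Run:
```python
from h import *
go(.610,.0772,.127,105.04)
g=wsnap('w4'); t=snap('top','top4'); snap('side','side4')
b=cv2.resize(g['color'][20:290,140:400,::-1],(520,540),interpolation=cv2.INTER_CUBIC)
c=cv2.resize(t['color'][140:230,220:290,::-1],(280,360),interpolation=cv2.INTER_CUBIC)
o=np.zeros((540,800,3),np.uint8); o[:,:520]=b; o[:360,520:]=c; cv2.imwrite('pics/c4.png',o)
```

```text
tcp [0.61   0.0763 0.128 ] yaw 105.12382730774246 | cm: [0.0883 0.027  0.0956] wz 0.08382730774246738 tilt 0.4024709002008921 j6 -11.169700490403985 t 7.5
```

View pics/c4.png

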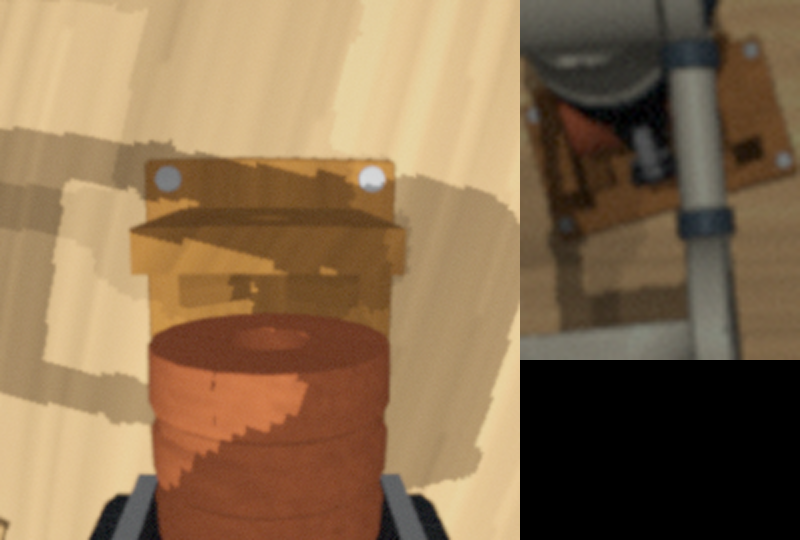

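The thin cheek's top spans u 131–405 (crop), v 228–274. The roller is centred at u≈269, so it lines up sideways. Next, the axial gap.

Run:
```python
from h import *
g=load('w4'); p0,q=g['pose']; M=R.from_quat(q).as_matrix()
f=lambda u,v,z: M.T@(onz(g,140+u/2,20+v/2,z,g['pose'])-p0)*1000
print('cheek outer',f(131,228,.108),f(405,228,.108)); print('cheek inner',f(133,274,.108),f(405,272,.108))
print('base far',f(147,158,.012),f(394,158,.012))
z=p0[2]+.0148
print('roller end',f(149,346,z),f(389,346,z),'bore',f(271,338,z),'top',f(270,372,z+.025),'bot',f(270,315,z-.025))
```

```text
cheek outer [ 65.4444 -32.9953  20.2794] [65.4951 36.1898 19.8041]
cheek inner [ 53.5771 -32.9187  20.2615] [54.1894 36.622  19.7846]
base far [ 85.8199 -46.1497 116.4019] [ 85.9113  51.4325 115.7316]
roller end [ 43.8285 -22.9175 -14.5789] [ 43.9252  26.5391 -14.9186] bore [ 45.4867   2.2391 -14.7493] top [ 46.1024   1.948  -39.747 ] bot [44.7653  2.1246 10.251 ]
```

Call:
{"api": "arm_command", "payload": {
  "series": [
    {"dx": 0.2, "dy": 0, "dz": 0, "wx": 0, "wy": 0, "wz": 0, "jaw": 1},
    {"dx": 0, "dy": 0, "dz": 1, "wx": 0, "wy": 0, "wz": 0, "jaw": 1},
    {"dx": 0, "dy": 0, "dz": 1, "wx": 0, "wy": 0, "wz": 0, "jaw": 1},
    {"dx": 0, "dy": 0, "dz": 1, "wx": 0, "wy": 0, "wz": 0, "jaw": 1},
    {"dx": 0, "dy": 0, "dz": 1, "wx": 0, "wy": 0, "wz": 0, "jaw": 1},
    {"dx": 0, "dy": 0, "dz": 1, "wx": 0, "wy": 0, "wz": 0, "jaw": 1},
    {"dx": 0, "dy": 0, "dz": 0.6, "wx": 0, "wy": 0, "wz": 0, "jaw": 1},
    {"dx": 0, "dy": 0, "dz": 0, "wx": 0, "wy": 0, "wz": 0, "jaw": 1}
  ]
}}

```text
clock: 8.45
ee_pos: [0.6106, 0.0782, 0.0745]
orientation: [0.609, 0.793, -0.001, -0.001]
wrist_force: [0.2, -0.4, -3.7]
grip_width: 0.0485
```

Call:
{"api": "arm_command", "payload": {
  "series": [
    {"dx": 0, "dy": 0, "dz": 0.2, "wx": 0, "wy": 0, "wz": 0, "jaw": 1},
    {"dx": 0, "dy": 0, "dz": 0.2, "wx": 0, "wy": 0, "wz": 0, "jaw": 1},
    {"dx": 0, "dy": 0, "dz": 0.2, "wx": 0, "wy": 0, "wz": 0, "jaw": 1},
    {"dx": 0, "dy": 0, "dz": 0.1, "wx": 0, "wy": 0, "wz": 0, "jaw": 1},
    {"dx": 0, "dy": 0, "dz": 0, "wx": 0, "wy": 0, "wz": 0, "jaw": 1}
  ]
}}

```text
clock: 8.95
ee_pos: [0.6113, 0.0783, 0.0692]
orientation: [0.609, 0.793, -0.0, -0.0]
wrist_force: [0.2, 0.6, -3.7]
grip_width: 0.0484
```

Call:
{"api": "arm_command", "payload": {
  "series": [
    {"dx": 0, "dy": 0, "dz": 0.15, "wx": 0, "wy": 0, "wz": 0, "jaw": 1},
    {"dx": 0, "dy": 0, "dz": 0.15, "wx": 0, "wy": 0, "wz": 0, "jaw": 1},
    {"dx": 0, "dy": 0, "dz": 0.15, "wx": 0, "wy": 0, "wz": 0, "jaw": 1},
    {"dx": 0, "dy": 0, "dz": 0, "wx": 0, "wy": 0, "wz": 0, "jaw": 1}
  ]
}}

```text
clock: 9.35
ee_pos: [0.6111, 0.0783, 0.0644]
orientation: [0.609, 0.793, -0.0, -0.0]
wrist_force: [0.3, -0.0, -4.1]
grip_width: 0.0476
```

Call:
{"api": "arm_command", "payload": {
  "series": [
    {"dx": 0, "dy": 0, "dz": 0.1, "wx": 0, "wy": 0, "wz": 0, "jaw": 1},
    {"dx": 0, "dy": 0, "dz": 0.1, "wx": 0, "wy": 0, "wz": 0, "jaw": 1},
    {"dx": 0, "dy": 0, "dz": 0, "wx": 0, "wy": 0, "wz": 0, "jaw": 1}
  ]
}}

```text
clock: 9.65
ee_pos: [0.6113, 0.0783, 0.0626]
orientation: [0.609, 0.793, -0.0, -0.0]
wrist_force: [-0.5, 0.5, -3.6]
grip_width: 0.0486
```

Call:
{"api": "arm_command", "payload": {
  "series": [
    {"dx": 0, "dy": 0, "dz": 0.1, "wx": 0, "wy": 0, "wz": 0, "jaw": 1},
    {"dx": 0, "dy": 0, "dz": 0.1, "wx": 0, "wy": 0, "wz": 0, "jaw": 1},
    {"dx": 0, "dy": 0, "dz": 0, "wx": 0, "wy": 0, "wz": 0, "jaw": 1}
  ]
}}

```text
clock: 9.95
ee_pos: [0.6115, 0.0783, 0.0621]
orientation: [0.609, 0.793, 0.0, 0.0]
wrist_force: [-4.6, -0.6, 5.3]
grip_width: 0.0484
```

Call:
{"api": "arm_command", "payload": {
  "series": [
    {"dx": 0, "dy": 0, "dz": 0.1, "wx": 0, "wy": 0, "wz": 0, "jaw": 1},
    {"dx": 0, "dy": 0, "dz": 0, "wx": 0, "wy": 0, "wz": 0, "jaw": 1}
  ]
}}

```text
clock: 10.15
ee_pos: [0.6115, 0.0784, 0.062]
orientation: [0.609, 0.793, 0.0, 0.001]
wrist_force: [-7.5, -0.7, 9.1]
grip_width: 0.0481
```

It is seated, with contact at about 13 N. I'll open gradually and back off upward.

Call:
{"api": "arm_command", "payload": {
  "series": [
    {"dx": 0, "dy": 0, "dz": -0.1, "wx": 0, "wy": 0, "wz": 0, "jaw": 0.2},
    {"dx": 0, "dy": 0, "dz": 0, "wx": 0, "wy": 0, "wz": 0, "jaw": -0.2},
    {"dx": 0, "dy": 0, "dz": 0, "wx": 0, "wy": 0, "wz": 0, "jaw": -0.7},
    {"dx": 0, "dy": 0, "dz": 0, "wx": 0, "wy": 0, "wz": 0, "jaw": -1},
    {"dx": 0, "dy": 0, "dz": 0, "wx": 0, "wy": 0, "wz": 0, "jaw": -1},
    {"dx": 0, "dy": 0, "dz": 0, "wx": 0, "wy": 0, "wz": 0, "jaw": -1}
  ]
}}

```text
clock: 10.75
ee_pos: [0.6115, 0.0783, 0.0607]
orientation: [0.609, 0.793, 0.0, 0.0]
wrist_force: [0.2, 0.0, 0.4]
grip_width: 0.085
```

Call:
{"api": "arm_command", "payload": {
  "series": [
    {"dx": 0, "dy": 0, "dz": -2, "wx": 0, "wy": 0, "wz": 0, "jaw": -1},
    {"dx": 0, "dy": 0, "dz": -3, "wx": 0, "wy": 0, "wz": 0, "jaw": -1},
    {"dx": 0, "dy": 0, "dz": -4, "wx": 0, "wy": 0, "wz": 0, "jaw": -1},
    {"dx": 0, "dy": 0, "dz": -4, "wx": 0, "wy": 0, "wz": 0, "jaw": -1},
    {"dx": 0, "dy": 0, "dz": -3, "wx": 0, "wy": 0, "wz": 0, "jaw": -1},
    {"dx": 0, "dy": 0, "dz": 0, "wx": 0, "wy": 0, "wz": 0, "jaw": -1}
  ]
}}

```text
clock: 11.35
ee_pos: [0.6132, 0.0785, 0.2276]
orientation: [0.609, 0.793, 0.004, 0.004]
wrist_force: [-0.2, -0.4, 1.0]
grip_width: 0.0853
```

Run:
```python
from h import *
go(.6113,.0783,.2,105.04)
g=load('top0'); im=g['color']
# axle: shaft edges in top image, dark/grey rows
lab=cv2.cvtColor(im,cv2.COLOR_RGB2LAB).astype(int)
for u in range(360,408,4):
    col=lab[170:200,u,2]; b=np.median(np.r_[col[:6],col[-6:]]); w=np.clip(b-col-8,0,None); 
    if w.sum()>0: print(u,170+(w*np.arange(30)).sum()/w.sum(),w.sum(),onz(g,u,170+(w*np.arange(30)).sum()/w.sum(),.007))
```

```text
tcp [0.6132 0.0785 0.2276] yaw 105.01599052527058 | cm: [ 0.0383 -0.2142  2.76  ] wz -0.024009474729439262 tilt 0.603932483701124 j6 -10.878459020298626 t 11.35
364 182.75757575757575 33.0 [ 0.574  -0.2247  0.007 ]
368 182.94117647058823 51.0 [ 0.5732 -0.2356  0.007 ]
372 182.8235294117647 51.0 [ 0.5732 -0.2465  0.007 ]
376 182.8490566037736 53.0 [ 0.5728 -0.2574  0.007 ]
380 182.94230769230768 52.0 [ 0.5722 -0.2683  0.007 ]
384 182.92307692307693 52.0 [ 0.5719 -0.2792  0.007 ]
388 183.03846153846155 52.0 [ 0.5713 -0.29    0.007 ]
392 183.1153846153846 52.0 [ 0.5707 -0.3009  0.007 ]
396 183.0408163265306 49.0 [ 0.5706 -0.3118  0.007 ]
400 182.94366197183098 35.5 [ 0.5705 -0.3226  0.007 ]
404 183.1818181818182 5.5 [ 0.5695 -0.3335  0.007 ]
```

The roller is released. The axle line in the top view is x≈0.573 at y=−0.236, heading about 88°. Next I'll check the clearances around it.

Run:
```python
from h import *
g=load('top0'); s=.7
for n,u,v,z in [('yel top',515,285,.045),('yel top R',530,287,.045),('yel topL',502,286,.045),('yel bot',514,335,.045),('sau L',424,190,.025),('sau bot',452,218,.025),('sau R',480,190,.025),('cup',524,184,.05),('cup bot',524,200,.025),('spat top',538,354,.005),('shelf D',577,315,.055),('shelf A',583,210,.055)]:
    print(n,onz(g,u*s,v*s,z))
# roller check from wrist
w=wsnap('w5'); b=w['color'][:,:,::-1]; t=snap('top','top5')
o=np.zeros((420,800,3),np.uint8); o[:,:440]=b[:,60:500]; o[:,440:]=cv2.resize(snap('side','side5')['color'][160:240,280:349,::-1],(360,420),interpolation=cv2.INTER_CUBIC); cv2.imwrite('pics/c5.png',o)
go(.5722,-.27,.2,88.15)
```

```text
yel top [ 0.5243 -0.2073  0.045 ]
yel top R [ 0.5198 -0.2347  0.045 ]
yel topL [ 0.5232 -0.1833  0.045 ]
yel bot [ 0.4321 -0.2014  0.045 ]
sau L [ 0.7146 -0.0449  0.025 ]
sau bot [ 0.6583 -0.0965  0.025 ]
sau R [ 0.7109 -0.1518  0.025 ]
cup [ 0.7131 -0.2317  0.05  ]
cup bot [ 0.6887 -0.2347  0.025 ]
spat top [ 0.396  -0.2509  0.005 ]
shelf D [ 0.465  -0.3157  0.055 ]
shelf A [ 0.659  -0.3372  0.055 ]
tcp [0.6112 0.0783 0.2199] yaw 105.01293644338513 | cm: [-32.6283 -12.7914   2.0009] wz 16.862936443385138 tilt 0.04476735033670902 j6 -10.877040468322136 t 11.5
```

View pics/c5.png

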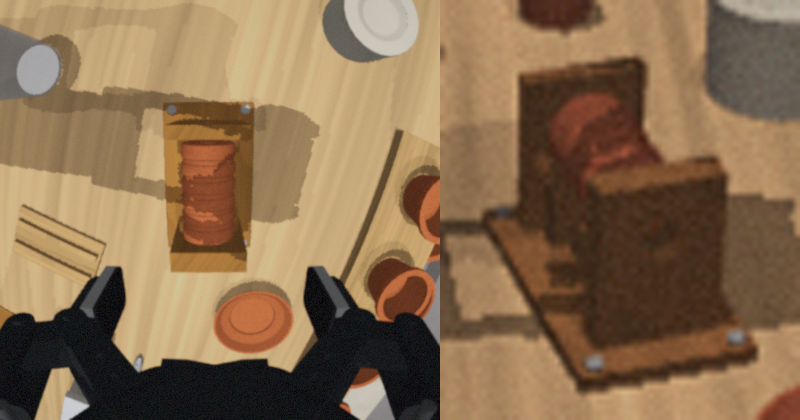

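The roller sits in the V cradle between the cheeks, in line with them (wrist crop u 180–236, v 140–245). Now to the axle.

Call:
{"api": "arm_command", "payload": {
  "series": [
    {"dx": -4.1, "dy": -1.6, "dz": 0, "wx": 0, "wy": 0, "wz": 0, "jaw": -1},
    {"dx": -4.1, "dy": -1.6, "dz": 0, "wx": 0, "wy": 0, "wz": 0, "jaw": -1},
    {"dx": -4.1, "dy": -1.6, "dz": 0, "wx": 0, "wy": 0, "wz": 0, "jaw": -1},
    {"dx": -4.1, "dy": -1.6, "dz": 0, "wx": 0, "wy": 0, "wz": 0, "jaw": -1},
    {"dx": -4.1, "dy": -1.6, "dz": 0, "wx": 0, "wy": 0, "wz": 0, "jaw": -1},
    {"dx": -4.1, "dy": -1.6, "dz": 0, "wx": 0, "wy": 0, "wz": 0, "jaw": -1},
    {"dx": -4.1, "dy": -1.6, "dz": 0, "wx": 0, "wy": 0, "wz": 0, "jaw": -1},
    {"dx": -4.1, "dy": -1.6, "dz": 0, "wx": 0, "wy": 0, "wz": 0, "jaw": -1}
  ]
}}

```text
clock: 12.3
ee_pos: [0.5716, -0.2731, 0.2182]
orientation: [0.609, 0.793, -0.0, -0.002]
wrist_force: [0.5, -0.1, 1.0]
grip_width: 0.0854
```

Call:
{"api": "arm_command", "payload": {
  "series": [
    {"dx": 0, "dy": 0, "dz": 2, "wx": 0, "wy": 0, "wz": 8.4, "jaw": -1},
    {"dx": 0, "dy": 0, "dz": 3, "wx": 0, "wy": 0, "wz": 8.4, "jaw": -1},
    {"dx": 0, "dy": 0, "dz": 3, "wx": 0, "wy": 0, "wz": 0, "jaw": -1},
    {"dx": 0, "dy": 0, "dz": 2, "wx": 0, "wy": 0, "wz": 0, "jaw": -1},
    {"dx": 0, "dy": 0, "dz": 0, "wx": 0, "wy": 0, "wz": 0, "jaw": -1},
    {"dx": 0, "dy": 0, "dz": 0, "wx": 0, "wy": 0, "wz": 0, "jaw": -1}
  ]
}}

```text
clock: 12.9
ee_pos: [0.5721, -0.2713, 0.1194]
orientation: [0.718, 0.696, -0.0, -0.001]
wrist_force: [1.1, 0.0, 0.0]
grip_width: 0.0853
```

Run:
```python
from h import *
go(.5718,-.275,.004,88.15)
w=wsnap('w6'); lab=cv2.cvtColor(w['color'],cv2.COLOR_RGB2LAB).astype(int)
p0,q=w['pose']
# predicted pixels along shaft, then local grey centroid
for y in (-.225,-.235,-.245,-.255,-.265):
    x=.573+(y+.2356)*.0322; u,v=proj(w,np.array([x,y,.007]),w['pose']); v=int(round(v)); a=max(0,int(u)-45)
    row=lab[v,a:int(u)+45,2]; b=np.percentile(row,80); k=np.where(row<b-15)[0]
    print(round(u),v,(a+k.min(),a+k.max(),len(k)) if len(k) else None, onz(w,a+k.mean(),v,.007,w['pose']) if len(k) else '')
```

```text
tcp [ 0.5721 -0.2713  0.1194] yaw 88.21499124446983 | cm: [-0.3859  0.0146 11.5444] wz 0.06499124446980886 tilt 0.1618705561763277 j6 -26.665753864687808 t 12.9
272 149 (np.int64(272), np.int64(286), 15) [ 0.5788 -0.2255  0.007 ]
272 161 (np.int64(270), np.int64(287), 18) [ 0.5781 -0.2351  0.007 ]
272 173 (np.int64(270), np.int64(286), 17) [ 0.5774 -0.2448  0.007 ]
272 186 (np.int64(270), np.int64(286), 17) [ 0.5771 -0.2555  0.007 ]
272 197 (np.int64(270), np.int64(286), 17) [ 0.5769 -0.2648  0.007 ]
```

Call:
{"api": "arm_command", "payload": {
  "series": [
    {"dx": -0.3, "dy": 0.2, "dz": 3, "wx": 0, "wy": 0, "wz": 0, "jaw": -1},
    {"dx": 0, "dy": 0, "dz": 3, "wx": 0, "wy": 0, "wz": 0, "jaw": -1},
    {"dx": 0, "dy": 0, "dz": 2.5, "wx": 0, "wy": 0, "wz": 0, "jaw": -1},
    {"dx": 0, "dy": 0, "dz": 2, "wx": 0, "wy": 0, "wz": 0, "jaw": -1},
    {"dx": 0, "dy": 0, "dz": 1, "wx": 0, "wy": 0, "wz": 0, "jaw": -1},
    {"dx": 0, "dy": 0, "dz": 0, "wx": 0, "wy": 0, "wz": 0, "jaw": -1}
  ]
}}

```text
clock: 13.55
ee_pos: [0.5744, -0.2746, 0.0053]
orientation: [0.718, 0.696, -0.0, -0.001]
wrist_force: [-0.7, -0.8, 0.1]
grip_width: 0.0857
```

Call:
{"api": "arm_command", "payload": {
  "series": [
    {"dx": 0, "dy": 0, "dz": 0, "wx": 0, "wy": 0, "wz": 0, "jaw": 0},
    {"dx": 0, "dy": 0, "dz": 0, "wx": 0, "wy": 0, "wz": 0, "jaw": 0.4},
    {"dx": 0, "dy": 0, "dz": 0, "wx": 0, "wy": 0, "wz": 0, "jaw": 0.7},
    {"dx": 0, "dy": 0, "dz": 0, "wx": 0, "wy": 0, "wz": 0, "jaw": 1},
    {"dx": 0, "dy": 0, "dz": 0, "wx": 0, "wy": 0, "wz": 0, "jaw": 1},
    {"dx": 0, "dy": 0, "dz": 0, "wx": 0, "wy": 0, "wz": 0, "jaw": 1}
  ]
}}

```text
clock: 14.15
ee_pos: [0.5749, -0.2749, 0.0066]
orientation: [0.718, 0.696, 0.0, 0.0]
wrist_force: [-0.0, 1.0, 3.8]
grip_width: 0.0109
```

```bash
python3 -c "
from h import *
go(.5718,-.275,.004,88.15)"
```

```text
tcp [ 0.5749 -0.2749  0.0066] yaw 88.21197906241052 | cm: [-0.0234 -0.3097  0.2611] wz 0.061979062410500774 tilt 0.060032009951942675 j6 -26.823261845781392 t 14.15
```

Call:
{"api": "arm_command", "payload": {
  "series": [
    {"dx": 1, "dy": 0, "dz": 0, "wx": 0, "wy": 0, "wz": 0, "jaw": 1},
    {"dx": 1.8, "dy": 0, "dz": 0, "wx": 0, "wy": 0, "wz": 0, "jaw": 1},
    {"dx": 1.8, "dy": 0, "dz": 0, "wx": 0, "wy": 0, "wz": 0, "jaw": 1},
    {"dx": 1.8, "dy": 0, "dz": 0, "wx": 0, "wy": 0, "wz": 0, "jaw": 1},
    {"dx": 1.8, "dy": 0, "dz": 0, "wx": 0, "wy": 0, "wz": 0, "jaw": 1},
    {"dx": 1.8, "dy": 0, "dz": 0, "wx": 0, "wy": 0, "wz": 0, "jaw": 1},
    {"dx": 1, "dy": 0, "dz": 0, "wx": 0, "wy": 0, "wz": 0, "jaw": 1},
    {"dx": 0, "dy": 0, "dz": 0, "wx": 0, "wy": 0, "wz": 0, "jaw": 1}
  ]
}}

```text
clock: 14.95
ee_pos: [0.5785, -0.1611, 0.0065]
orientation: [0.717, 0.697, 0.001, -0.0]
wrist_force: [-0.1, 2.7, 6.9]
grip_width: 0.0107
```

Run:
```python
from h import *
go(.5718,-.275,.004,88.15)
t=snap('top','top7')['color'][100:230,290:440,::-1]; w=wsnap('w7')['color'][:,:,::-1]
o=np.zeros((420,800,3),np.uint8); o[:,:400]=w[:,80:480]; o[:347,400:]=cv2.resize(t,(400,347)); cv2.imwrite('pics/c7.png',o)
```

```text
tcp [ 0.5785 -0.1611  0.0065] yaw 88.3718433614909 | cm: [-11.4071  -0.343    0.2327] wz 0.22184336149089745 tilt 0.12250088700448936 j6 -17.264303178921804 t 14.95
```

View pics/c7.png

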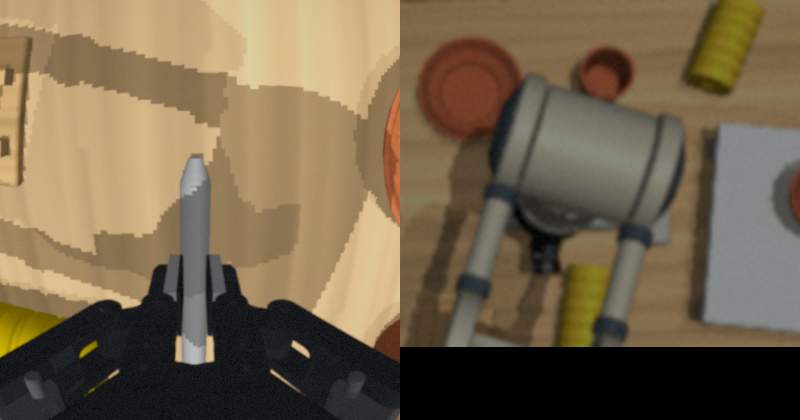

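The axle follows the gripper: its tip is at (276,154) in the wrist image. In the top view the head's grey rear shows at crop (655,228), clear of the shelf. I'll drag it on a little and sideways, then let go.

Call:
{"api": "arm_command", "payload": {
  "series": [
    {"dx": 1.2, "dy": 0.3, "dz": 0, "wx": 0, "wy": 0, "wz": 0, "jaw": 1},
    {"dx": 1, "dy": 0.8, "dz": 0, "wx": 0, "wy": 0, "wz": 0, "jaw": 1},
    {"dx": 0.8, "dy": 0.9, "dz": 0, "wx": 0, "wy": 0, "wz": 0, "jaw": 1},
    {"dx": 0, "dy": 0.6, "dz": 0, "wx": 0, "wy": 0, "wz": 0, "jaw": 1},
    {"dx": 0, "dy": 0, "dz": 0, "wx": 0, "wy": 0, "wz": 0, "jaw": 1},
    {"dx": 0, "dy": 0, "dz": 0, "wx": 0, "wy": 0, "wz": 0, "jaw": 0.4},
    {"dx": 0, "dy": 0, "dz": 0, "wx": 0, "wy": 0, "wz": 0, "jaw": 0.3}
  ]
}}

```text
clock: 15.75
ee_pos: [0.6042, -0.1339, 0.0048]
orientation: [0.718, 0.696, -0.0, -0.001]
wrist_force: [-0.6, -0.2, -0.9]
grip_width: 0.0297
```

Call:
{"api": "arm_command", "payload": {
  "series": [
    {"dx": 0, "dy": 0, "dz": 0, "wx": 0, "wy": 0, "wz": 0, "jaw": 0.3},
    {"dx": 0, "dy": 0, "dz": -1, "wx": 0, "wy": 0, "wz": 0, "jaw": 0.3},
    {"dx": 0, "dy": 0, "dz": -3, "wx": 0, "wy": 0, "wz": 0, "jaw": 0},
    {"dx": 0, "dy": 0, "dz": -5, "wx": 0, "wy": 0, "wz": 0, "jaw": -1},
    {"dx": -4, "dy": 0, "dz": -3, "wx": 0, "wy": 0, "wz": 0, "jaw": -1},
    {"dx": -5, "dy": 0, "dz": -3, "wx": 0, "wy": 0, "wz": 0, "jaw": -1},
    {"dx": -5, "dy": 0, "dz": 0, "wx": 0, "wy": 0, "wz": 0, "jaw": -1},
    {"dx": -3, "dy": 0, "dz": 0, "wx": 0, "wy": 0, "wz": 0, "jaw": -1}
  ]
}}

```text
clock: 16.55
ee_pos: [0.5996, -0.3019, 0.154]
orientation: [0.719, 0.695, 0.0, 0.002]
wrist_force: [0.2, 0.9, -1.2]
grip_width: 0.0852
```

Call:
{"api": "arm_command", "payload": {
  "series": [
    {"dx": 0, "dy": 0, "dz": 0, "wx": 0, "wy": 0, "wz": 0, "jaw": -1},
    {"dx": 0, "dy": 0, "dz": 0, "wx": 0, "wy": 0, "wz": 0, "jaw": -1}
  ]
}}

```text
clock: 16.75
ee_pos: [0.5995, -0.2989, 0.1516]
orientation: [0.719, 0.695, 0.0, -0.0]
wrist_force: [0.5, 0.2, 0.1]
grip_width: 0.0852
```

Run:
```python
from h import *
go(.6,-.25,.1,88.15)
w=wsnap('w8')
p=w['pose']
print('pred head/tip px',proj(w,np.array([.6,-.25,.014]),p),proj(w,np.array([.61,-.08,.007]),p))
cv2.imwrite('pics/w8b.png',cv2.resize(w['color'][:,:,::-1],(800,600),interpolation=cv2.INTER_CUBIC))
```

```text
tcp [ 0.5995 -0.2989  0.1516] yaw 88.11677436534073 | cm: [ 4.882  -0.1102  5.159 ] wz -0.03322563465928852 tilt 0.04591820671754281 j6 -27.535943270785236 t 16.75
pred head/tip px [270.8296 141.9652] [275.9522 -40.3521]
```

View pics/w8b.png

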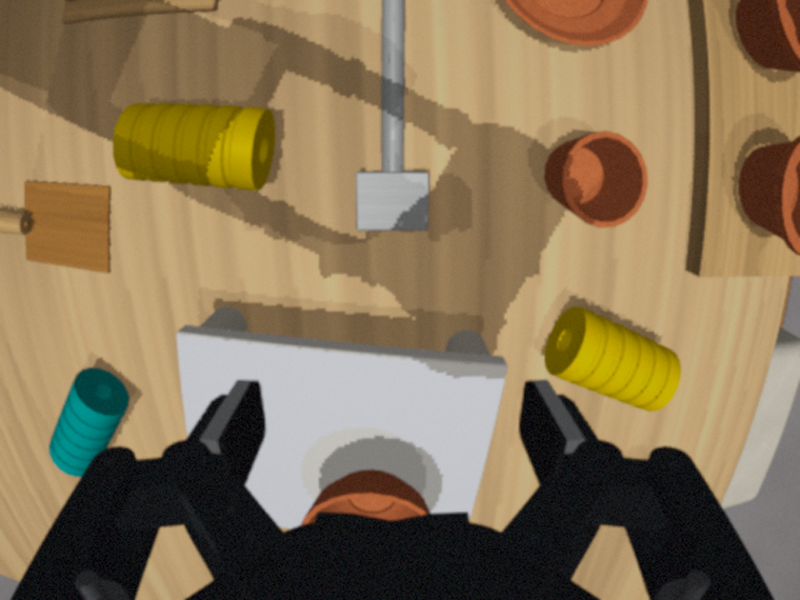

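The axle lies flat and clear. The head spans (357–429, 171–230) and the shaft runs up along u≈392.

Run:
```python
from h import *
w=load('w8'); p=w['pose']; P=lambda u,v,z: onz(w,u*.7,v*.7,z,p)
c=[P(356.5,172,.014),P(429,170.5,.014),P(429,229,.014),P(358,230,.014)]
print(np.array(c)); print('head w',np.linalg.norm(c[1]-c[0]),np.linalg.norm(c[3]-c[2]),'len',np.linalg.norm(c[3]-c[0]),'ctr',np.mean(c,0))
lab=cv2.cvtColor(w['color'],cv2.COLOR_RGB2LAB).astype(int); A=[]
for v in range(4,116,6):
    r=lab[v,245:305,2]; b=np.percentile(r,75); k=np.where(r<b-12)[0]; k=k[(k>10)&(k<50)]
    if 8<len(k)<26: A.append(onz(w,245+k.mean()+.5,v,.007,p)[:2])
A=np.array(A); q=np.polyfit(A[:,1],A[:,0],1); print(len(A),'yaw',90-np.degrees(np.arctan(q[0])),'x at -.25',np.polyval(q,-.25),'res',np.std(A[:,0]-np.polyval(q,A[:,1])),A[:,1].min())
```

```text
[[ 0.5825 -0.2306  0.014 ]
 [ 0.6258 -0.2311  0.014 ]
 [ 0.6251 -0.2668  0.014 ]
 [ 0.5818 -0.2661  0.014 ]]
head w 0.04333514494684924 0.04335426855531572 len 0.03548595872953055 ctr [ 0.6038 -0.2486  0.014 ]
19 yaw 88.13713906784412 x at -.25 0.6036016485047722 res 2.216978620465201e-06 -0.2242899737522062
```

```bash
python3 -c "
from h import *
go(.602,-.2490,.008,88.15)"
```

```text
tcp [ 0.5998 -0.2979  0.1516] yaw 88.20205256634114 | cm: [ 4.8842  0.0688 14.3663] wz 0.05205256634113198 tilt 0.04528776663508226 j6 -27.539305673888435 t 16.8
```

Call:
{"api": "arm_command", "payload": {
  "series": [
    {"dx": 4.9, "dy": 0.1, "dz": 0, "wx": 0, "wy": 0, "wz": 0, "jaw": -0.5},
    {"dx": 0, "dy": 0, "dz": 4, "wx": 0, "wy": 0, "wz": 0, "jaw": -0.4},
    {"dx": 0, "dy": 0, "dz": 4, "wx": 0, "wy": 0, "wz": 0, "jaw": -0.4},
    {"dx": 0, "dy": 0, "dz": 3, "wx": 0, "wy": 0, "wz": 0, "jaw": -0.4},
    {"dx": 0, "dy": 0, "dz": 2, "wx": 0, "wy": 0, "wz": 0, "jaw": -0.4},
    {"dx": 0, "dy": 0, "dz": 1.4, "wx": 0, "wy": 0, "wz": 0, "jaw": -0.4},
    {"dx": 0, "dy": 0, "dz": 0, "wx": 0, "wy": 0, "wz": 0, "jaw": -0.4},
    {"dx": 0, "dy": 0, "dz": 0, "wx": 0, "wy": 0, "wz": 0, "jaw": -0.4}
  ]
}}

```text
clock: 17.6
ee_pos: [0.603, -0.249, 0.0086]
orientation: [0.718, 0.696, 0.0, 0.001]
wrist_force: [0.1, 0.4, -0.2]
grip_width: 0.0595
```

Call:
{"api": "arm_command", "payload": {
  "series": [
    {"dx": 0, "dy": 0, "dz": 0.2, "wx": 0, "wy": 0, "wz": 0, "jaw": -0.4},
    {"dx": 0, "dy": 0, "dz": 0.2, "wx": 0, "wy": 0, "wz": 0, "jaw": -0.4},
    {"dx": 0, "dy": 0, "dz": 0, "wx": 0, "wy": 0, "wz": 0, "jaw": -0.4}
  ]
}}

```text
clock: 17.9
ee_pos: [0.6026, -0.2496, 0.0041]
orientation: [0.718, 0.696, 0.0, 0.0]
wrist_force: [-0.1, 0.1, -0.3]
grip_width: 0.0598
```

Call:
{"api": "arm_command", "payload": {
  "series": [
    {"dx": 0, "dy": 0, "dz": 0.2, "wx": 0, "wy": 0, "wz": 0, "jaw": -0.4},
    {"dx": 0, "dy": 0, "dz": 0, "wx": 0, "wy": 0, "wz": 0, "jaw": -0.4}
  ]
}}

```text
clock: 18.1
ee_pos: [0.6023, -0.2494, 0.0013]
orientation: [0.718, 0.696, -0.0, -0.0]
wrist_force: [0.6, -0.1, 0.7]
grip_width: 0.0598
```

Call:
{"api": "arm_command", "payload": {
  "series": [
    {"dx": 0, "dy": 0, "dz": 0, "wx": 0, "wy": 0, "wz": 0, "jaw": -0.1},
    {"dx": 0, "dy": 0, "dz": 0, "wx": 0, "wy": 0, "wz": 0, "jaw": 0.1},
    {"dx": 0, "dy": 0, "dz": 0, "wx": 0, "wy": 0, "wz": 0, "jaw": 0.5},
    {"dx": 0, "dy": 0, "dz": 0, "wx": 0, "wy": 0, "wz": 0, "jaw": 1},
    {"dx": 0, "dy": 0, "dz": 0, "wx": 0, "wy": 0, "wz": 0, "jaw": 1},
    {"dx": 0, "dy": 0, "dz": 0, "wx": 0, "wy": 0, "wz": 0, "jaw": 1}
  ]
}}

```text
clock: 18.7
ee_pos: [0.6026, -0.2496, 0.0019]
orientation: [0.718, 0.696, 0.0, 0.0]
wrist_force: [-0.2, 0.3, 2.1]
grip_width: 0.0423
```

Call:
{"api": "arm_command", "payload": {
  "series": [
    {"dx": 0, "dy": 0, "dz": -0.5, "wx": 0, "wy": 0, "wz": 0, "jaw": 1},
    {"dx": 0, "dy": 0, "dz": -1.5, "wx": 0, "wy": 0, "wz": 0, "jaw": 1},
    {"dx": 0, "dy": 0, "dz": -3, "wx": 0, "wy": 0, "wz": 0, "jaw": 1},
    {"dx": 0, "dy": 0, "dz": -3, "wx": 0, "wy": 0, "wz": 0, "jaw": 1},
    {"dx": 0, "dy": 0, "dz": -3, "wx": 0, "wy": 0, "wz": 0, "jaw": 1},
    {"dx": 0, "dy": 0, "dz": -2, "wx": 0, "wy": 0, "wz": 0, "jaw": 1},
    {"dx": 0, "dy": 0, "dz": 0, "wx": 0, "wy": 0, "wz": 0, "jaw": 1}
  ]
}}

```text
clock: 19.4
ee_pos: [0.604, -0.2502, 0.1371]
orientation: [0.718, 0.696, 0.001, 0.004]
wrist_force: [0.7, -0.2, -1.7]
grip_width: 0.0428
```

Run:
```python
from h import *
go(.602,-.2490,.15,105.04)
s=robot.sense(); print(s['grip_width'],s['wrist_force'],s['ft_torque'])
w=wsnap('w9'); snap('side','side9'); g=load('side9')
p0,q=w['pose']; M=R.from_quat(q).as_matrix()
for th in (-6,-3,0,3,6):
    c,n=np.cos(np.radians(th)),np.sin(np.radians(th))
    loc=np.array([.018+.155*c-.018*(1-c),0,-.007+.173*n]); print(th,'tip px wrist',proj(w,p0+M@loc,w['pose']),'side',proj(g,p0+M@loc))
r=cv2.resize(w['color'][0:260,200:340,::-1],(323,600),interpolation=cv2.INTER_CUBIC)
b=proj(g,p0); u,v=int(b[0]),int(b[1]); l=g['color'][max(0,v-70):v+50,max(0,u-60):u+60,::-1]; print('side crop',u-60,v-70)
o=np.zeros((600,800,3),np.uint8); o[:,:323]=r; o[:470,330:800]=cv2.resize(l,(470,470),interpolation=cv2.INTER_CUBIC); cv2.imwrite('pics/c9.png',o)
```

```text
tcp [ 0.604  -0.2502  0.1371] yaw 88.21630303778814 | cm: [ 0.1061 -0.1967 -1.2927] wz -16.82369696221187 tilt 0.4555726260924165 j6 -23.696408113499622 t 19.4
0.04276580079846369 [ 0.714  -0.2276 -1.714 ] [-0.0875 -0.0024  0.018 ]
-6 tip px wrist [ 270.0956 -110.706 ] side [320.2011 195.5801]
-3 tip px wrist [ 270.3137 -100.2895] side [320.0718 198.5726]
0 tip px wrist [270.5068 -90.0469] side [319.9561 201.648 ]
3 tip px wrist [270.6787 -79.9533] side [319.854  204.7998]
6 tip px wrist [270.8325 -69.9886] side [319.7656 208.0217]
side crop 265 176
```

The axle is lifted. To measure any droop, I'll lower it slowly and see at what height its tip touches the table.

Call:
{"api": "arm_command", "payload": {
  "series": [
    {"dx": 0, "dy": 0, "dz": 3, "wx": 0, "wy": 0, "wz": 0, "jaw": 1},
    {"dx": 0, "dy": 0, "dz": 3, "wx": 0, "wy": 0, "wz": 0, "jaw": 1},
    {"dx": 0, "dy": 0, "dz": 3, "wx": 0, "wy": 0, "wz": 0, "jaw": 1},
    {"dx": 0, "dy": 0, "dz": 1.5, "wx": 0, "wy": 0, "wz": 0, "jaw": 1},
    {"dx": 0, "dy": 0, "dz": 0.5, "wx": 0, "wy": 0, "wz": 0, "jaw": 1},
    {"dx": 0, "dy": 0, "dz": 0, "wx": 0, "wy": 0, "wz": 0, "jaw": 1}
  ]
}}

```text
clock: 20.1
ee_pos: [0.6019, -0.2492, 0.0205]
orientation: [0.718, 0.696, -0.0, -0.001]
wrist_force: [0.2, 0.2, -1.4]
grip_width: 0.0421
```

Call:
{"api": "arm_command", "payload": {
  "series": [
    {"dx": 0, "dy": 0, "dz": 0.3, "wx": 0, "wy": 0, "wz": 0, "jaw": 1},
    {"dx": 0, "dy": 0, "dz": 0.3, "wx": 0, "wy": 0, "wz": 0, "jaw": 1},
    {"dx": 0, "dy": 0, "dz": 0, "wx": 0, "wy": 0, "wz": 0, "jaw": 1}
  ]
}}

```text
clock: 20.4
ee_pos: [0.6027, -0.2496, 0.0162]
orientation: [0.718, 0.696, 0.0, 0.001]
wrist_force: [0.5, 0.7, -1.4]
grip_width: 0.042
```

Call:
{"api": "arm_command", "payload": {
  "series": [
    {"dx": 0, "dy": 0, "dz": 0.3, "wx": 0, "wy": 0, "wz": 0, "jaw": 1},
    {"dx": 0, "dy": 0, "dz": 0, "wx": 0, "wy": 0, "wz": 0, "jaw": 1}
  ]
}}

```text
clock: 20.6
ee_pos: [0.6023, -0.2494, 0.0124]
orientation: [0.718, 0.696, -0.0, -0.0]
wrist_force: [0.8, 0.5, -1.4]
grip_width: 0.0423
```

Run:
```python
from h import *
go(.602,-.2490,.002,105.04); s=robot.sense(); print(s['wrist_force'],s['ft_torque'])
```

```text
tcp [ 0.6023 -0.2494  0.0124] yaw 88.21258065000808 | cm: [ 0.0399 -0.033   1.0375] wz -16.827419349991942 tilt 0.006074760828803034 j6 -23.696990811239345 t 20.6
[ 0.845   0.4716 -1.4463] [-0.0858 -0.0468  0.0287]
```

Call:
{"api": "arm_command", "payload": {
  "series": [
    {"dx": 0, "dy": 0, "dz": 0.3, "wx": 0, "wy": 0, "wz": 0, "jaw": 1},
    {"dx": 0, "dy": 0, "dz": 0, "wx": 0, "wy": 0, "wz": 0, "jaw": 1}
  ]
}}

```text
clock: 20.8
ee_pos: [0.6021, -0.2493, 0.0089]
orientation: [0.718, 0.696, -0.0, -0.0]
wrist_force: [-0.1, -0.5, -2.4]
grip_width: 0.0425
```

Call:
{"api": "arm_command", "payload": {
  "series": [
    {"dx": 0, "dy": 0, "dz": 0.3, "wx": 0, "wy": 0, "wz": 0, "jaw": 1},
    {"dx": 0, "dy": 0, "dz": 0, "wx": 0, "wy": 0, "wz": 0, "jaw": 1}
  ]
}}

```text
clock: 21.0
ee_pos: [0.6021, -0.2493, 0.0059]
orientation: [0.718, 0.696, -0.0, -0.0]
wrist_force: [-1.5, -0.6, -1.7]
grip_width: 0.0421
```

Call:
{"api": "arm_command", "payload": {
  "series": [
    {"dx": 0, "dy": 0, "dz": 0.2, "wx": 0, "wy": 0, "wz": 0, "jaw": 1},
    {"dx": 0, "dy": 0, "dz": 0, "wx": 0, "wy": 0, "wz": 0, "jaw": 1}
  ]
}}

```text
clock: 21.2
ee_pos: [0.6022, -0.2494, 0.0041]
orientation: [0.718, 0.696, -0.0, -0.0]
wrist_force: [-0.1, -0.5, -1.4]
grip_width: 0.0425
```

Run:
```python
from h import *
go(.602,-.2490,.002,105.04); s=robot.sense(); print(s['wrist_force'],s['ft_torque'])
```

```text
tcp [ 0.6022 -0.2494  0.0041] yaw 88.21313720149156 | cm: [ 0.0352 -0.0227  0.2118] wz -16.826862798508444 tilt 0.03025146889683616 j6 -23.6965602919806 t 21.2
[-0.0982 -0.4527 -1.3655] [-0.06   -0.048  -0.0519]
```

The axle doesn't droop: 2 mm above flat it still doesn't touch. Its axis is about 5 mm above the TCP. Now I'll compare the lateral camera bias on the held shaft with the seated roller.

Run:
```python
from h import *
w=load('w5'); p0,q=w['pose']; M=R.from_quat(q).as_matrix()
lab=cv2.cvtColor(cv2.GaussianBlur(w['color'],(3,3),0),cv2.COLOR_RGB2LAB).astype(int)
for v in range(150,240,10):
    r=lab[v,225:312,1]; k=np.where(r>146)[0]
    if len(k): a,b=[M.T@(onz(w,225+e,v,.078,w['pose'])-p0)*1000 for e in (k.min(),k.max()+1)]; print(v,225+k.min(),225+k.max(),'y',a[1],b[1],'mid',(a[1]+b[1])/2,'x',a[0])
w=load('w9'); p0,q=w['pose']; M=R.from_quat(q).as_matrix(); lab=cv2.cvtColor(w['color'],cv2.COLOR_RGB2LAB).astype(int)
for v in range(10,230,30):
    r=lab[v,240:310,2]; b=np.percentile(r,80); k=np.where(r<b-10)[0]
    print(v,240+k.min(),240+k.max(),len(k),'mid',(M.T@(onz(w,240+np.median(k)+.5,v,p0[2]+.005,w['pose'])-p0)*1000)[:2])
```

```text
150 241 293 y -28.102472452872096 19.791531183724864 mid -4.155470634573616 x 39.814636339263096
160 243 292 y -26.46136148147246 18.99654731913962 mid -3.7324070811664196 x 30.58538487945674
170 242 293 y -27.576850589492512 20.03795782140394 mid -3.7694463840442864 x 21.294055377624233
180 243 293 y -26.87246215661627 20.180658940124133 mid -3.345901608246068 x 11.870783319433878
190 244 292 y -26.17507841499136 19.403953516156612 mid -3.3855624494173746 x 2.3160605491395647
200 244 293 y -26.426200774548647 20.507762765413922 mid -2.9592190045673625 x -7.387250675015228
210 243 292 y -27.652461807681156 19.74265517540421 mid -3.9549033161384735 x -17.266279127222116
220 244 292 y -26.997748790449783 19.934156328712646 mid -3.5317962308685686 x -27.354012923740505
230 244 292 y -27.320721145257117 20.141535095622075 mid -3.589593024817521 x -37.66781906731744
10 257 290 34 mid [121.1774   1.559 ]
40 257 290 34 mid [107.6633   1.5641]
70 257 290 34 mid [94.6548  1.5686]
100 257 290 34 mid [81.9118  1.5726]
130 258 290 33 mid [69.2128  1.7861]
160 258 290 33 mid [56.3393  1.7929]
190 258 289 32 mid [43.0614  1.5823]
220 259 289 31 mid [29.118   1.8098]
```

The w5 reading was taken while the arm was still swinging, so I don't trust it. I'll take a steadier look with the axle held high over the stand.

Call:
{"api": "arm_command", "payload": {
  "series": [
    {"dx": 0, "dy": 0, "dz": -4, "wx": 0, "wy": 0, "wz": 0, "jaw": 1},
    {"dx": 0, "dy": 0, "dz": -4, "wx": 0, "wy": 0, "wz": 0, "jaw": 1},
    {"dx": 0, "dy": 0, "dz": -4, "wx": 0, "wy": 0, "wz": 0, "jaw": 1},
    {"dx": 0, "dy": 0, "dz": -4, "wx": 0, "wy": 0, "wz": 0, "jaw": 1},
    {"dx": 0, "dy": 0, "dz": -4, "wx": 0, "wy": 0, "wz": 0, "jaw": 1},
    {"dx": 0, "dy": 0, "dz": -0.6, "wx": 0, "wy": 0, "wz": -6, "jaw": 1},
    {"dx": 0, "dy": 0, "dz": 0, "wx": 0, "wy": 0, "wz": -6, "jaw": 1},
    {"dx": 0, "dy": 0, "dz": 0, "wx": 0, "wy": 0, "wz": -4.8, "jaw": 1}
  ]
}}

```text
clock: 22.0
ee_pos: [0.6026, -0.2495, 0.2115]
orientation: [0.607, 0.795, 0.0, 0.001]
wrist_force: [0.2, -0.4, -1.4]
grip_width: 0.0421
```

```bash
python3 -c "
from h import *
go(.6372,-.0183,.21,105.04)"
```

```text
tcp [ 0.6026 -0.2495  0.2115] yaw 105.24461995172015 | cm: [21.4016  9.4176  0.1395] wz 0.20461995172013303 tilt 0.09228656155580062 j6 -40.727407345951995 t 22.0
```

Call:
{"api": "arm_command", "payload": {
  "series": [
    {"dx": 3.5, "dy": 1.5, "dz": 0, "wx": 0, "wy": 0, "wz": 0.2, "jaw": 1},
    {"dx": 4, "dy": 1.8, "dz": 0, "wx": 0, "wy": 0, "wz": 0, "jaw": 1},
    {"dx": 4, "dy": 1.8, "dz": 0, "wx": 0, "wy": 0, "wz": 0, "jaw": 1},
    {"dx": 4, "dy": 1.8, "dz": 0, "wx": 0, "wy": 0, "wz": 0, "jaw": 1},
    {"dx": 4, "dy": 1.8, "dz": 0, "wx": 0, "wy": 0, "wz": 0, "jaw": 1},
    {"dx": 1.9, "dy": 0.7, "dz": 0, "wx": 0, "wy": 0, "wz": 0, "jaw": 1},
    {"dx": 0, "dy": 0, "dz": 0, "wx": 0, "wy": 0, "wz": 0, "jaw": 1},
    {"dx": 0, "dy": 0, "dz": 0, "wx": 0, "wy": 0, "wz": 0, "jaw": 1}
  ]
}}

```text
clock: 22.8
ee_pos: [0.6384, -0.0183, 0.2106]
orientation: [0.61, 0.793, -0.0, 0.0]
wrist_force: [-0.1, -0.1, -2.1]
grip_width: 0.0422
```

Call:
{"api": "arm_command", "payload": {
  "series": [
    {"dx": 0, "dy": 0, "dz": 0, "wx": 0, "wy": 0, "wz": 0, "jaw": 1},
    {"dx": 0, "dy": 0, "dz": 0, "wx": 0, "wy": 0, "wz": 0, "jaw": 1},
    {"dx": 0, "dy": 0, "dz": 0, "wx": 0, "wy": 0, "wz": 0, "jaw": 1}
  ]
}}

```text
clock: 23.1
ee_pos: [0.6384, -0.0196, 0.2105]
orientation: [0.611, 0.792, -0.0, 0.0]
wrist_force: [0.4, 0.0, -1.3]
grip_width: 0.0426
```

Run:
```python
from h import *
w=wsnap('w10'); go(.6372,-.0183,.21,105.04)
p0,q=w['pose']; M=R.from_quat(q).as_matrix()
cv2.imwrite('pics/w10b.png',cv2.resize(w['color'][0:240,160:400,::-1],(600,600),interpolation=cv2.INTER_CUBIC))
lab=cv2.cvtColor(cv2.GaussianBlur(w['color'],(3,3),0),cv2.COLOR_RGB2LAB).astype(int)
for v in range(0,200,10):
    r=lab[v,200:350,1]; k=np.where(r>146)[0]
    if len(k)>3: a,b=[M.T@(onz(w,200+e,v,.078,w['pose'])-p0)*1000 for e in (k.min(),k.max()+1)]; print(v,200+k.min(),200+k.max(),len(k),'y',a[1],b[1],'mid',(a[1]+b[1])/2,'x',a[0])
```

```text
tcp [ 0.6384 -0.0194  0.2105] yaw 104.73492342148928 | cm: [ 0.1395 -0.0832  0.0508] wz -0.3050765785107217 tilt 0.00364182810793327 j6 -19.529610341698447 t 23.15
30 241 297 22 y -25.72421191337435 21.578660727041967 mid -2.0727755931661918 x 145.39556276732
40 241 296 19 y -25.683325895971613 20.724104028022246 mid -2.4796109339746835 x 136.47068457202252
50 240 298 24 y -26.494959531172714 22.374583073635925 mid -2.0601882287683946 x 127.68828941716528
60 242 296 20 y -24.821931536164833 20.715778714918212 mid -2.0530764106233104 x 118.92138801009256
70 240 298 24 y -26.503203625725742 22.391289968163523 mid -2.0559568287811096 x 110.33472967912383
80 243 296 19 y -24.028687367609887 20.755646533700897 mid -1.636520416954495 x 101.69320616696301
90 242 298 21 y -24.90958132063514 22.460087678192064 mid -1.2247468212215384 x 93.18513590962075
100 242 297 20 y -24.97262985433201 21.678432090161593 mid -1.6470988820852082 x 84.68382292709825
110 241 297 22 y -25.894126252824286 21.742820240479126 mid -2.0756530061725798 x 76.210651576102
120 241 298 23 y -25.99452474011868 22.661165443236793 mid -1.6666796484409439 x 67.71452608181588
130 242 297 21 y -25.26465490782271 21.909883854506482 mid -1.6773855266581137 x 59.18413335678196
```

View pics/w10b.png

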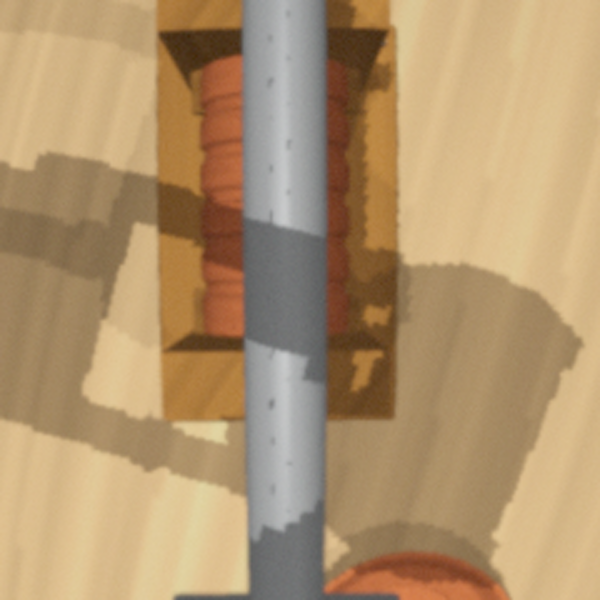

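The shaft lies over the roller with both nearly parallel: shaft centre u≈285, roller centre u≈275 in the crop. Allowing for the bias, the bore line is about 2.3 mm to the tool's −y side, with yaw 105.0°. I'll back off to the insertion start.

```bash
python3 -c "
from h import *
go(.68,-.1828,.21,105.04)"
```

```text
tcp [ 0.6384 -0.0194  0.2105] yaw 104.73492342148928 | cm: [-16.8581  -0.128    0.0517] wz -0.3050765785107217 tilt 0.00364182810793327 j6 -19.529610341698447 t 23.15
```

Call:
{"api": "arm_command", "payload": {
  "series": [
    {"dx": -3, "dy": 0, "dz": 0, "wx": 0, "wy": 0, "wz": 0, "jaw": 1},
    {"dx": -4, "dy": 0, "dz": 0, "wx": 0, "wy": 0, "wz": 0, "jaw": 1},
    {"dx": -4, "dy": 0, "dz": 0, "wx": 0, "wy": 0, "wz": 0, "jaw": 1},
    {"dx": -4, "dy": 0, "dz": 0, "wx": 0, "wy": 0, "wz": 0, "jaw": 1},
    {"dx": -1.9, "dy": -0.1, "dz": 0, "wx": 0, "wy": 0, "wz": -0.3, "jaw": 1},
    {"dx": 0, "dy": 0, "dz": 3, "wx": 0, "wy": 0, "wz": 0, "jaw": 1},
    {"dx": 0, "dy": 0, "dz": 4, "wx": 0, "wy": 0, "wz": 0, "jaw": 1},
    {"dx": 0, "dy": 0, "dz": 4, "wx": 0, "wy": 0, "wz": 0, "jaw": 1}
  ]
}}

```text
clock: 23.95
ee_pos: [0.6808, -0.1832, 0.0999]
orientation: [0.609, 0.794, 0.0, 0.001]
wrist_force: [1.4, 1.6, -2.6]
grip_width: 0.0424
```

Call:
{"api": "arm_command", "payload": {
  "series": [
    {"dx": 0, "dy": 0, "dz": 3, "wx": 0, "wy": 0, "wz": 0, "jaw": 1},
    {"dx": 0, "dy": 0, "dz": 0, "wx": 0, "wy": 0, "wz": 0, "jaw": 1},
    {"dx": 0, "dy": 0, "dz": 0, "wx": 0, "wy": 0, "wz": 0, "jaw": 1},
    {"dx": 0, "dy": 0, "dz": 0, "wx": 0, "wy": 0, "wz": 0, "jaw": 1}
  ]
}}

```text
clock: 24.35
ee_pos: [0.682, -0.1828, 0.074]
orientation: [0.608, 0.794, 0.001, 0.002]
wrist_force: [0.6, -0.3, -0.8]
grip_width: 0.0419
```

```bash
python3 -c "
from h import *
go(.68,-.1828,.07,105.04); print(robot.sense()['wrist_force'],robot.sense()['ft_torque'])"
```

```text
tcp [ 0.682  -0.1828  0.074 ] yaw 105.09987554276854 | cm: [ 0.0495 -0.1999  0.4   ] wz 0.05987554276853757 tilt 0.27551987681906587 j6 -32.860932961192454 t 24.35
[ 0.6329 -0.3195 -0.8281] [-0.0449  0.0236  0.0144]
```

Call:
{"api": "arm_command", "payload": {
  "series": [
    {"dx": 0, "dy": -0.15, "dz": 0.3, "wx": 0, "wy": 0, "wz": 0, "jaw": 1},
    {"dx": 0, "dy": 0, "dz": 0, "wx": 0, "wy": 0, "wz": 0, "jaw": 1},
    {"dx": 0, "dy": 0, "dz": 0, "wx": 0, "wy": 0, "wz": 0, "jaw": 1},
    {"dx": 0, "dy": 0, "dz": 0, "wx": 0, "wy": 0, "wz": 0, "jaw": 1}
  ]
}}

```text
clock: 24.75
ee_pos: [0.6794, -0.1825, 0.068]
orientation: [0.608, 0.794, 0.0, 0.0]
wrist_force: [-0.1, 0.2, -2.2]
grip_width: 0.0421
```

```bash
python3 -c "
from h import *
go(.68,-.1828,.07,105.04); print(robot.sense()['wrist_force'],robot.sense()['ft_torque'])"
```

```text
tcp [ 0.6794 -0.1825  0.068 ] yaw 105.11664488344934 | cm: [-0.0413  0.0549 -0.1983] wz 0.07664488344931897 tilt 0.0387507129206065 j6 -32.92821616106936 t 24.75
[-0.0765  0.1955 -2.2322] [-0.0679 -0.0249 -0.0261]
```

Call:
{"api": "arm_command", "payload": {
  "series": [
    {"dx": 0.5, "dy": 0.05, "dz": -0.2, "wx": 0, "wy": 0, "wz": 0, "jaw": 1},
    {"dx": 0.7, "dy": 0, "dz": 0, "wx": 0, "wy": 0, "wz": 0, "jaw": 1},
    {"dx": 0.7, "dy": 0, "dz": 0, "wx": 0, "wy": 0, "wz": 0, "jaw": 1},
    {"dx": 0.3, "dy": 0, "dz": 0, "wx": 0, "wy": 0, "wz": 0, "jaw": 1},
    {"dx": 0, "dy": 0, "dz": 0, "wx": 0, "wy": 0, "wz": 0, "jaw": 1},
    {"dx": 0, "dy": 0, "dz": 0, "wx": 0, "wy": 0, "wz": 0, "jaw": 1}
  ]
}}

```text
clock: 25.35
ee_pos: [0.6739, -0.161, 0.0695]
orientation: [0.608, 0.794, -0.0, 0.0]
wrist_force: [0.6, -1.1, -0.7]
grip_width: 0.0422
```

Call:
{"api": "arm_command", "payload": {
  "series": [
    {"dx": 0.3, "dy": 0, "dz": 0, "wx": 0, "wy": 0, "wz": 0, "jaw": 1},
    {"dx": 0.3, "dy": 0, "dz": 0, "wx": 0, "wy": 0, "wz": 0, "jaw": 1},
    {"dx": 0.2, "dy": 0, "dz": 0, "wx": 0, "wy": 0, "wz": 0, "jaw": 1},
    {"dx": 0, "dy": 0, "dz": 0, "wx": 0, "wy": 0, "wz": 0, "jaw": 1}
  ]
}}

```text
clock: 25.75
ee_pos: [0.6718, -0.1531, 0.0695]
orientation: [0.608, 0.794, 0.0, -0.0]
wrist_force: [-0.3, -0.8, -1.0]
grip_width: 0.0422
```

```bash
cat >> h.py <<'E'
def ins():
    s=robot.sense(); M=R.from_quat(s['orientation']).as_matrix(); p=s['ee_pos']
    print('s+tip',(-.2595*p[0]+.9658*p[1]+.083)*1000+173,'e',(p[0]*.9658+p[1]*.2595)*1000,'z',p[2],'F tool',M.T@s['wrist_force'],'T tool',M.T@s['ft_torque'],'yaw',np.degrees(np.arctan2(M[1,0],M[0,0])),'tiltx',np.degrees(M[2,0]),'t',s['clock'],'w',s['grip_width'])
E
python3 -c "
from h import *
ins()"
```

```text
s+tip -66.19355321579499 e 609.1274333054727 z 0.06949052514750347 F tool [-0.7099 -0.4685  0.961 ] T tool [ 0.0777 -0.096   0.0545] yaw 105.12996524643711 tiltx 0.007725675331915977 t 25.75 w 0.04219352984942889
```

Call:
{"api": "arm_command", "payload": {
  "series": [
    {"dx": 0.3, "dy": 0, "dz": 0, "wx": 0, "wy": 0, "wz": 0, "jaw": 1},
    {"dx": 0.3, "dy": 0, "dz": 0, "wx": 0, "wy": 0, "wz": 0, "jaw": 1},
    {"dx": 0.3, "dy": 0, "dz": 0, "wx": 0, "wy": 0, "wz": 0, "jaw": 1},
    {"dx": 0, "dy": 0, "dz": 0, "wx": 0, "wy": 0, "wz": 0, "jaw": 1}
  ]
}}

```text
clock: 26.15
ee_pos: [0.6695, -0.1442, 0.0695]
orientation: [0.608, 0.794, 0.0, -0.0]
wrist_force: [0.5, 0.2, -2.6]
grip_width: 0.0425
```

Call:
{"api": "arm_command", "payload": {
  "series": [
    {"dx": 0.3, "dy": 0, "dz": 0, "wx": 0, "wy": 0, "wz": 0, "jaw": 1},
    {"dx": 0.3, "dy": 0, "dz": 0, "wx": 0, "wy": 0, "wz": 0, "jaw": 1},
    {"dx": 0, "dy": 0, "dz": 0, "wx": 0, "wy": 0, "wz": 0, "jaw": 1}
  ]
}}

```text
clock: 26.45
ee_pos: [0.6679, -0.1385, 0.0695]
orientation: [0.608, 0.794, 0.0, -0.0]
wrist_force: [-0.2, -0.1, -2.5]
grip_width: 0.0422
```

```bash
python3 -c "
from h import *
ins()"
```

```text
s+tip -51.067286675879444 e 609.1341127289846 z 0.06953172743378182 F tool [-0.0148 -0.2083  2.476 ] T tool [-0.0174 -0.0377  0.    ] yaw 105.13861835206197 tiltx 0.009804896587329867 t 26.45 w 0.042241597415281044
```

No contact force, so the tip is inside the thick cheek. On into the roller bore.

Call:
{"api": "arm_command", "payload": {
  "series": [
    {"dx": 0.3, "dy": 0, "dz": 0, "wx": 0, "wy": 0, "wz": 0, "jaw": 1},
    {"dx": 0.3, "dy": 0, "dz": 0, "wx": 0, "wy": 0, "wz": 0, "jaw": 1},
    {"dx": 0, "dy": 0, "dz": 0, "wx": 0, "wy": 0, "wz": 0, "jaw": 1}
  ]
}}

```text
clock: 26.75
ee_pos: [0.6663, -0.1327, 0.0695]
orientation: [0.608, 0.794, 0.0, -0.0]
wrist_force: [-0.2, 0.3, -1.2]
grip_width: 0.0422
```

Call:
{"api": "arm_command", "payload": {
  "series": [
    {"dx": 0.3, "dy": 0, "dz": 0, "wx": 0, "wy": 0, "wz": 0, "jaw": 1},
    {"dx": 0.3, "dy": 0, "dz": 0, "wx": 0, "wy": 0, "wz": 0, "jaw": 1},
    {"dx": 0, "dy": 0, "dz": 0, "wx": 0, "wy": 0, "wz": 0, "jaw": 1}
  ]
}}

```text
clock: 27.05
ee_pos: [0.6647, -0.1269, 0.0695]
orientation: [0.608, 0.794, 0.0, -0.0]
wrist_force: [0.3, -0.1, -1.2]
grip_width: 0.0422
```

Call:
{"api": "arm_command", "payload": {
  "series": [
    {"dx": 0.3, "dy": 0, "dz": 0, "wx": 0, "wy": 0, "wz": 0, "jaw": 1},
    {"dx": 0.3, "dy": 0, "dz": 0, "wx": 0, "wy": 0, "wz": 0, "jaw": 1},
    {"dx": 0, "dy": 0, "dz": 0, "wx": 0, "wy": 0, "wz": 0, "jaw": 1}
  ]
}}

```text
clock: 27.35
ee_pos: [0.6632, -0.1211, 0.0695]
orientation: [0.608, 0.794, 0.0, -0.0]
wrist_force: [-0.2, 0.3, -1.0]
grip_width: 0.0423
```

```bash
python3 -c "
from h import *
ins()"
```

```text
s+tip -33.03869613679055 e 609.0861872549237 z 0.06951061944313115 F tool [ 0.3299 -0.0966  1.0489] T tool [ 0.0226 -0.0543  0.0382] yaw 105.13922269622981 tiltx 0.013269262427541301 t 27.35 w 0.042321983786672394
```

Call:
{"api": "arm_command", "payload": {
  "series": [
    {"dx": 0.4, "dy": 0, "dz": 0, "wx": 0, "wy": 0, "wz": 0, "jaw": 1},
    {"dx": 0.4, "dy": 0, "dz": 0, "wx": 0, "wy": 0, "wz": 0, "jaw": 1},
    {"dx": 0.4, "dy": 0, "dz": 0, "wx": 0, "wy": 0, "wz": 0, "jaw": 1},
    {"dx": 0.4, "dy": 0, "dz": 0, "wx": 0, "wy": 0, "wz": 0, "jaw": 1},
    {"dx": 0, "dy": 0, "dz": 0, "wx": 0, "wy": 0, "wz": 0, "jaw": 1}
  ]
}}

```text
clock: 27.85
ee_pos: [0.659, -0.1054, 0.0695]
orientation: [0.608, 0.794, 0.0, -0.0]
wrist_force: [0.1, 1.4, -2.1]
grip_width: 0.0422
```

Call:
{"api": "arm_command", "payload": {
  "series": [
    {"dx": 0.4, "dy": 0, "dz": 0, "wx": 0, "wy": 0, "wz": 0, "jaw": 1},
    {"dx": 0.4, "dy": 0, "dz": 0, "wx": 0, "wy": 0, "wz": 0, "jaw": 1},
    {"dx": 0.4, "dy": 0, "dz": 0, "wx": 0, "wy": 0, "wz": 0, "jaw": 1},
    {"dx": 0.4, "dy": 0, "dz": 0, "wx": 0, "wy": 0, "wz": 0, "jaw": 1},
    {"dx": 0, "dy": 0, "dz": 0, "wx": 0, "wy": 0, "wz": 0, "jaw": 1}
  ]
}}

```text
clock: 28.35
ee_pos: [0.6548, -0.09, 0.0695]
orientation: [0.608, 0.794, 0.0, -0.0]
wrist_force: [-0.2, -0.9, -1.2]
grip_width: 0.0422
```

Call:
{"api": "arm_command", "payload": {
  "series": [
    {"dx": 0.4, "dy": 0, "dz": 0, "wx": 0, "wy": 0, "wz": 0, "jaw": 1},
    {"dx": 0.4, "dy": 0, "dz": 0, "wx": 0, "wy": 0, "wz": 0, "jaw": 1},
    {"dx": 0.4, "dy": 0, "dz": 0, "wx": 0, "wy": 0, "wz": 0, "jaw": 1},
    {"dx": 0.4, "dy": 0, "dz": 0, "wx": 0, "wy": 0, "wz": 0, "jaw": 1},
    {"dx": 0, "dy": 0, "dz": 0, "wx": 0, "wy": 0, "wz": 0, "jaw": 1}
  ]
}}

```text
clock: 28.85
ee_pos: [0.6507, -0.0746, 0.0696]
orientation: [0.608, 0.794, 0.0, -0.0]
wrist_force: [-0.4, 0.2, -1.5]
grip_width: 0.0423
```

Call:
{"api": "arm_command", "payload": {
  "series": [
    {"dx": 0.4, "dy": 0, "dz": 0, "wx": 0, "wy": 0, "wz": 0, "jaw": 1},
    {"dx": 0.4, "dy": 0, "dz": 0, "wx": 0, "wy": 0, "wz": 0, "jaw": 1},
    {"dx": 0.4, "dy": 0, "dz": 0, "wx": 0, "wy": 0, "wz": 0, "jaw": 1},
    {"dx": 0.3, "dy": 0, "dz": 0, "wx": 0, "wy": 0, "wz": 0, "jaw": 1},
    {"dx": 0, "dy": 0, "dz": 0, "wx": 0, "wy": 0, "wz": 0, "jaw": 1}
  ]
}}

```text
clock: 29.35
ee_pos: [0.6468, -0.0602, 0.0695]
orientation: [0.608, 0.794, 0.0, -0.0]
wrist_force: [0.7, 0.4, -1.1]
grip_width: 0.0421
```

```bash
python3 -c "
from h import *
ins()"
```

```text
s+tip 29.989783908497657 e 608.9993299699444 z 0.069535844715696 F tool [0.2265 0.7645 1.1281] T tool [ 0.0124 -0.0528 -0.0327] yaw 105.14531787379791 tiltx 0.005498239909258245 t 29.35 w 0.042130050759521094
```

Call:
{"api": "arm_command", "payload": {
  "series": [
    {"dx": 0.4, "dy": 0, "dz": 0, "wx": 0, "wy": 0, "wz": 0, "jaw": 1},
    {"dx": 0.4, "dy": 0, "dz": 0, "wx": 0, "wy": 0, "wz": 0, "jaw": 1},
    {"dx": 0.4, "dy": 0, "dz": 0, "wx": 0, "wy": 0, "wz": 0, "jaw": 1},
    {"dx": 0.3, "dy": 0, "dz": 0, "wx": 0, "wy": 0, "wz": 0, "jaw": 1},
    {"dx": 0, "dy": 0, "dz": 0, "wx": 0, "wy": 0, "wz": 0, "jaw": 1}
  ]
}}

```text
clock: 29.85
ee_pos: [0.6428, -0.0457, 0.0695]
orientation: [0.608, 0.794, 0.0, -0.0]
wrist_force: [0.1, -0.3, -0.8]
grip_width: 0.042
```

Call:
{"api": "arm_command", "payload": {
  "series": [
    {"dx": 0.3, "dy": 0, "dz": 0, "wx": 0, "wy": 0, "wz": 0, "jaw": 1},
    {"dx": 0.3, "dy": 0, "dz": 0, "wx": 0, "wy": 0, "wz": 0, "jaw": 1},
    {"dx": 0.3, "dy": 0, "dz": 0, "wx": 0, "wy": 0, "wz": 0, "jaw": 1},
    {"dx": 0, "dy": 0, "dz": 0, "wx": 0, "wy": 0, "wz": 0, "jaw": 1}
  ]
}}

```text
clock: 30.25
ee_pos: [0.6405, -0.0371, 0.0695]
orientation: [0.608, 0.794, 0.0, -0.0]
wrist_force: [-0.9, 0.1, -1.3]
grip_width: 0.0421
```

Call:
{"api": "arm_command", "payload": {
  "series": [
    {"dx": 0.3, "dy": 0, "dz": 0, "wx": 0, "wy": 0, "wz": 0, "jaw": 1},
    {"dx": 0.3, "dy": 0, "dz": 0, "wx": 0, "wy": 0, "wz": 0, "jaw": 1},
    {"dx": 0.3, "dy": 0, "dz": 0, "wx": 0, "wy": 0, "wz": 0, "jaw": 1},
    {"dx": 0.3, "dy": 0, "dz": 0, "wx": 0, "wy": 0, "wz": 0, "jaw": 1},
    {"dx": 0.3, "dy": 0, "dz": 0, "wx": 0, "wy": 0, "wz": 0, "jaw": 1},
    {"dx": 0, "dy": 0, "dz": 0, "wx": 0, "wy": 0, "wz": 0, "jaw": 1}
  ]
}}

```text
clock: 30.85
ee_pos: [0.6366, -0.0226, 0.0695]
orientation: [0.608, 0.794, 0.0, -0.0]
wrist_force: [0.0, -0.5, -1.4]
grip_width: 0.0419
```

```bash
python3 -c "
from h import *
ins()"
```

```text
s+tip 68.9666619963459 e 608.9369435053153 z 0.06951116671473315 F tool [-0.4654 -0.0791  1.4197] T tool [ 0.0492 -0.0669 -0.0296] yaw 105.14154214179034 tiltx 0.008418852767863307 t 30.85 w 0.04193265045127725
```

Call:
{"api": "arm_command", "payload": {
  "series": [
    {"dx": 0.3, "dy": 0, "dz": 0, "wx": 0, "wy": 0, "wz": 0, "jaw": 1},
    {"dx": 0.3, "dy": 0, "dz": 0, "wx": 0, "wy": 0, "wz": 0, "jaw": 1},
    {"dx": 0.3, "dy": 0, "dz": 0, "wx": 0, "wy": 0, "wz": 0, "jaw": 1},
    {"dx": 0.2, "dy": 0, "dz": 0, "wx": 0, "wy": 0, "wz": 0, "jaw": 1},
    {"dx": 0, "dy": 0, "dz": 0, "wx": 0, "wy": 0, "wz": 0, "jaw": 1}
  ]
}}

```text
clock: 31.35
ee_pos: [0.6337, -0.0121, 0.0695]
orientation: [0.608, 0.794, 0.0, -0.0]
wrist_force: [-0.1, -0.2, -1.6]
grip_width: 0.0423
```

Call:
{"api": "arm_command", "payload": {
  "series": [
    {"dx": 0.15, "dy": 0, "dz": 0, "wx": 0, "wy": 0, "wz": 0, "jaw": 1},
    {"dx": 0.15, "dy": 0, "dz": 0, "wx": 0, "wy": 0, "wz": 0, "jaw": 1},
    {"dx": 0, "dy": 0, "dz": 0, "wx": 0, "wy": 0, "wz": 0, "jaw": 1}
  ]
}}

```text
clock: 31.65
ee_pos: [0.633, -0.0094, 0.0695]
orientation: [0.608, 0.794, 0.0, -0.0]
wrist_force: [-0.7, 0.6, -1.5]
grip_width: 0.0425
```

Call:
{"api": "arm_command", "payload": {
  "series": [
    {"dx": 0.15, "dy": 0, "dz": 0, "wx": 0, "wy": 0, "wz": 0, "jaw": 1},
    {"dx": 0, "dy": 0, "dz": 0, "wx": 0, "wy": 0, "wz": 0, "jaw": 1}
  ]
}}

```text
clock: 31.85
ee_pos: [0.6326, -0.008, 0.0695]
orientation: [0.608, 0.794, 0.0, -0.0]
wrist_force: [0.2, 0.4, -1.5]
grip_width: 0.0421
```

```bash
python3 -c "
from h import *
ins()"
```

```text
s+tip 84.12107736706223 e 608.882301085715 z 0.06949005915377147 F tool [0.3018 0.3305 1.476 ] T tool [-0.0124 -0.079   0.0196] yaw 105.12032383763169 tiltx 0.006427963360104283 t 31.85 w 0.04212266170264609
```

Call:
{"api": "arm_command", "payload": {
  "series": [
    {"dx": 0.1, "dy": 0, "dz": 0, "wx": 0, "wy": 0, "wz": 0, "jaw": 1},
    {"dx": 0.1, "dy": 0, "dz": 0, "wx": 0, "wy": 0, "wz": 0, "jaw": 1},
    {"dx": 0, "dy": 0, "dz": 0, "wx": 0, "wy": 0, "wz": 0, "jaw": 1}
  ]
}}

```text
clock: 32.15
ee_pos: [0.6321, -0.0061, 0.0695]
orientation: [0.608, 0.794, 0.0, -0.0]
wrist_force: [-0.7, 0.1, -1.0]
grip_width: 0.0422
```

Call:
{"api": "arm_command", "payload": {
  "series": [
    {"dx": 0.1, "dy": 0, "dz": 0, "wx": 0, "wy": 0, "wz": 0, "jaw": 1},
    {"dx": 0.1, "dy": 0, "dz": 0, "wx": 0, "wy": 0, "wz": 0, "jaw": 1},
    {"dx": 0, "dy": 0, "dz": 0, "wx": 0, "wy": 0, "wz": 0, "jaw": 1}
  ]
}}

```text
clock: 32.45
ee_pos: [0.6318, -0.0054, 0.0695]
orientation: [0.608, 0.794, -0.001, 0.001]
wrist_force: [1.2, -5.3, -2.2]
grip_width: 0.0418
```

Call:
{"api": "arm_command", "payload": {
  "series": [
    {"dx": 0.1, "dy": 0, "dz": 0, "wx": 0, "wy": 0, "wz": 0, "jaw": 1},
    {"dx": 0.1, "dy": 0, "dz": 0, "wx": 0, "wy": 0, "wz": 0, "jaw": 1},
    {"dx": 0, "dy": 0, "dz": 0, "wx": 0, "wy": 0, "wz": 0, "jaw": 1}
  ]
}}

```text
clock: 32.75
ee_pos: [0.6318, -0.0053, 0.0696]
orientation: [0.609, 0.793, -0.001, 0.002]
wrist_force: [3.1, -10.4, -4.1]
grip_width: 0.0422
```

```bash
python3 -c "
from h import *
ins()"
```

```text
s+tip 86.9049148553089 e 608.7976833899055 z 0.06956390050580968 F tool [-10.8107   0.2784   4.1499] T tool [-0.0907 -1.8755  0.1352] yaw 104.98655540863922 tiltx -0.2896665918926667 t 32.75 w 0.0421854690847685
```

The head has met a hard stop at tip ≈ +87 mm (nominal 85). I'll let go and withdraw upward.

Call:
{"api": "arm_command", "payload": {
  "series": [
    {"dx": -0.2, "dy": 0, "dz": 0, "wx": 0, "wy": 0, "wz": 0, "jaw": 0},
    {"dx": 0, "dy": 0, "dz": 0, "wx": 0, "wy": 0, "wz": 0, "jaw": -0.5},
    {"dx": 0, "dy": 0, "dz": 0, "wx": 0, "wy": 0, "wz": 0, "jaw": -0.7},
    {"dx": 0, "dy": 0, "dz": 0, "wx": 0, "wy": 0, "wz": 0, "jaw": -0.7},
    {"dx": 0, "dy": 0, "dz": 0, "wx": 0, "wy": 0, "wz": 0, "jaw": -0.7}
  ]
}}

```text
clock: 33.25
ee_pos: [0.6316, -0.0038, 0.0697]
orientation: [0.608, 0.794, 0.0, -0.0]
wrist_force: [0.3, 0.3, -0.6]
grip_width: 0.0725
```

Call:
{"api": "arm_command", "payload": {
  "series": [
    {"dx": 0, "dy": 0, "dz": -2, "wx": 0, "wy": 0, "wz": 0, "jaw": -0.7},
    {"dx": 0, "dy": 0, "dz": -3, "wx": 0, "wy": 0, "wz": 0, "jaw": -0.7},
    {"dx": 0, "dy": 0, "dz": -4, "wx": 0, "wy": 0, "wz": 0, "jaw": -0.7},
    {"dx": -3, "dy": 0, "dz": -4, "wx": 0, "wy": 0, "wz": 0, "jaw": -0.7},
    {"dx": -4, "dy": 0, "dz": -2, "wx": 0, "wy": 0, "wz": 0, "jaw": -0.7},
    {"dx": -2, "dy": 0, "dz": 0, "wx": 0, "wy": 0, "wz": 0, "jaw": -0.7},
    {"dx": 0, "dy": 0, "dz": 0, "wx": 0, "wy": 0, "wz": 0, "jaw": -0.7},
    {"dx": 0, "dy": 0, "dz": 0, "wx": 0, "wy": 0, "wz": 0, "jaw": -0.7}
  ]
}}

```text
clock: 34.05
ee_pos: [0.6545, -0.0908, 0.2172]
orientation: [0.608, 0.794, -0.0, -0.002]
wrist_force: [0.2, 0.4, -0.5]
grip_width: 0.0724
```

Call:
{"api": "arm_command", "payload": {
  "series": [
    {"dx": 0, "dy": 0, "dz": 0, "wx": 0, "wy": 0, "wz": 0, "jaw": -0.7},
    {"dx": 0, "dy": 0, "dz": 0, "wx": 0, "wy": 0, "wz": 0, "jaw": -0.7},
    {"dx": 0, "dy": 0, "dz": 0, "wx": 0, "wy": 0, "wz": 0, "jaw": -0.7}
  ]
}}

```text
clock: 34.35
ee_pos: [0.6548, -0.0901, 0.219]
orientation: [0.607, 0.794, -0.0, -0.0]
wrist_force: [-0.5, 0.2, -0.6]
grip_width: 0.0724
```

Run:
```python
from h import *
w=wsnap('w11'); s=snap('side','side11'); p=w['pose']; go(.63,0,.2,105)
p0,q=p; e=np.array([.9658,.2595]); f=np.array([-.2595,.9658])
S=e*.6092+f*-.083
def W(x,y,z): return np.r_[S+e*x+f*y,z]
# head as low-chroma pixels in the wrist image; expected corners
print('exp head px',[proj(w,W(x,y,.082),p).round() for x,y in((-.022,-.07),(.022,-.07),(.022,-.106),(-.022,-.106))],'tip',proj(w,W(0,.085,.075),p))
lab=cv2.cvtColor(w['color'],cv2.COLOR_RGB2LAB).astype(int); ch=np.hypot(lab[...,1]-128,lab[...,2]-128)
c=proj(w,W(0,-.088,.082),p).astype(int); print('centre',c, ch[c[1],c[0]])
m=((ch<12)&(lab[...,0]>60)).astype(np.uint8); m[:max(0,c[1]-70)]=0; m[c[1]+70:]=0; m[:,:c[0]-70]=0; m[:,c[0]+70:]=0
for k in cv2.findContours(m,0,2)[0]:
    if cv2.contourArea(k)>150:
        b=cv2.boundingRect(k); pp=np.array([onz(w,u,v,.0815,p) for u,v in((b[0],b[1]),(b[0]+b[2],b[1]),(b[0]+b[2],b[1]+b[3]),(b[0],b[1]+b[3]))])[:,:2]-S
        print(b,'stand x',pp@e*1000,'y',pp@f*1000)
```

```text
tcp [ 0.655  -0.0905  0.2194] yaw 105.16817258483188 | cm: [ 9.3834 -0.0426  1.9426] wz 0.16817258483189335 tilt 0.011926491885514208 j6 -25.980573631802432 t 34.45
exp head px [array([247.,  78.]), array([299.,  78.]), array([298., 120.]), array([247., 119.])] tip [273.2807 -75.5595]
centre [272  98] 0.0
(247, 75, 53, 43) stand x [-21.6661  23.0595  23.4093 -21.8075] y [ -67.5453  -67.4362 -104.6676 -104.7839]
```

```bash
python3 -c "
from h import *
print(robot.sense()['clock'], robot.sense()['wrist_force']); print(robot.sign_off())"
```

```text
34.45 [ 0.6204  0.526  -0.5719]
the job is handed in; nothing more can be done
None
```

The long roller is mounted in the bench stand and the axle is pushed home through both cheeks. I handed the job in at 34.5 s of the 72 s allowed; no verdict was reported.

**What I did**
- **Roller:** I lowered it into the cradle and let go with about 13 N of contact force, well under the 60 N limit.
- **Axle:** I pulled it out from under the shelf, laid it down and took it by its head. I then threaded it through the thick cheek, the roller and the thin cheek. There was no noticeable side force until the head met a hard stop, which I pressed at about 11 N.

**Last checks**
- **Tip:** at the hard stop it was at y ≈ +87 mm in the stand by arm position (nominal 85).
- **Head:** the last wrist image put it at y −67.5 to −105 mm and x −22 to +23 mm. That matches a seated head within the roughly 2 mm camera bias.
- **Gripper:** it was clear of everything.

**Disagreements and gaps**
- **Sideways position:** my estimates of the axle line differed by about 1.5 mm. One wrist look, taken while the arm was still swinging, differed by more, so I threw it out.
- **Not looked at again:** I did not image the roller or the tip after the insertion, so their final positions rest on force and arm position.
- **Other ware:** I did not measure it again. Nothing in the forces or images pointed to a collision.

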